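# Calibrate the portioning scale with the pin

### The job

Calibrate the kitchen scale: stand the brass weight upright on the middle of its steel load plate, gently and without dropping it, and let go. Then take the orange-handled pin from its stand and use its tip to press the red calibration button down in the yellow-framed well of the sloped console, gently, until it is fully down, and keep it fully down for at least two seconds. Finally put the pin back in its stand, fully home and upright, leaving the weight on the plate and the oil bottle and steel pan where they are.

Things in the scene. Friction and masses are not known exactly. Their poses are not given: they have to be found in the camera images.
- scale: White bench scale, fixed, 295 long (x) x 220 wide (y) mm; origin on the counter under the middle. At yaw 0 its x axis points away from the robot: sloped grey console in front (-x), raised steel load plate behind (+x). The highest part is the load plate, 80 mm above the counter, and the console's rear edge, 86 mm.
- load_plate (a point): Centre of the top face of the square-cornered steel load plate, 190 (x) x 210 (y) mm, 80 mm above the counter. Axes as the scale's; z up. The plate stands on a stiff spring: it sinks 1.2 mm under the weight, 3 mm at most.
- well (a point): Centre of the mouth of the round well (14 mm bore, 1.5 mm chamfer) in the sloped console, on its -y side, in a yellow square frame; 65 mm above the counter. z points out along the bore, 25 degrees off vertical, leaning to the scale's -x. The red button (11 mm across) lies inside, its face 14 to 22 mm below the mouth: this depth differs between scales and is not measured, so feel for it.
- cal_button (a joint): Travel in m of the red spring button down the well: 0 when up, 0.006 at its hard stop; it counts as fully down above 0.0045. It starts to give at about 2 N and needs about 5.3 N at 0.0045 and 6.3 N at the stop; it springs back up when let go.
- weight: Brass 500 g calibration weight, round, 86 mm tall; origin at the centre of its underside, z up. Body 48 mm across up to 42 mm, then a neck 20 mm across, then a round knob 26 mm across from 60 to 86 mm height, to grip.
- stand: Dark steel pin stand, fixed, 80 x 80 x 100 mm; origin on the counter under its middle. Its top plate, 12 mm thick, has one round 13 mm hole (2 mm chamfer) in the middle; two side walls stand under the plate along its +y and -y edges; hollow below the hole down to the 8 mm base.
- seat (a point): Centre of the hole in the stand's top face, 100 mm above the counter; z up. The pin is home when its handle's lower face lies on this top face.
- pin: Pin tool, 150 mm long, about 80 g; origin at its round tip, z along the pin to the handle. Steel shaft 8 mm in diameter from 0 to 80 mm, then a square orange handle 22 x 22 mm (sides along x and y) from 80 to 150 mm. It starts upright in the stand, tip 20 mm above the counter, handle resting on the stand's top.
- oil_bottle: Bystander: amber bottle 60 mm in diameter, 190 mm tall; origin at the centre of its underside.
- steel_pan: Bystander: open square steel pan 130 x 130 x 60 mm; origin at the centre of its underside.
Things that resemble listed ones, but are neither listed nor needed, are in the scene too. Of the things that look like the pin, the smallest one is meant.

How it is judged (in metres and radians):
On the way, in this order (a step that is already met when the one before it is completed fails the run):
1. the weight stands upright on the middle of the load plate (within 35 mm of its centre), let go (horizontal distance between weight and load_plate below 0.035 m and z of weight in the frame of load_plate between -0.004 and 0.004 m and angle between weight's own z axis and vertical below 0.1 rad and contact force between the fingers and weight below 0.05 N), for 0.3 s.
2. with the weight on the plate, the button is held fully down (over 4.5 mm) by the tip of the pin for two seconds without a break (value of joint cal_button above 0.0045 m and contact force between pin and scale above 1 N and z of pin in the frame of well below -0.012 m and horizontal distance between weight and load_plate below 0.035 m), for 2 s.
At the end, for the whole second after the job is handed in: The pin rests in its stand, upright within 0.08 rad, tip within 6 mm of the hole's axis and over 76 mm below the stand's top. The weight rests upright (within 0.1 rad) on the load plate within 35 mm of its centre. The button is back up (under 1 mm) (horizontal distance between pin and seat below 0.006 m and z of pin in the frame of seat below -0.076 m and angle between pin's own z axis and vertical below 0.08 rad and linear speed of each of pin, weight below 0.02 m/s and horizontal distance between weight and load_plate below 0.035 m and z of weight in the frame of load_plate between -0.004 and 0.004 m and angle between weight's own z axis and vertical below 0.1 rad and value of joint cal_button below 0.001 m); the robot touches nothing.
It fails at once if the pin presses on the scale with more than 25 N (contact force between pin and scale above 25 N).
It fails at once if the weight is banged or pushed down on the scale with more than 40 N (contact force between weight and scale above 40 N).
It fails at once if the weight is dropped: it moves faster than 0.3 m/s with no finger on it (contact force between the fingers and weight below 0.05 N and linear speed of weight above 0.3 m/s).
It fails at once if the oil bottle or steel pan is moved by more than 20 mm (distance of any of oil_bottle, steel_pan from where it was at the start of the episode above 0.02 m).
It also fails if it takes over 72 s, if anything falls off the work surface, if the arm or the gripper's body presses on something with over 40 N, if the wrist force passes 120 N, or if a joint passes its speed limit or range.

### The arm

A 6-joint arm with a two-finger parallel gripper is mounted at the origin on the work surface. World frame = base frame: x ahead of the robot, y to its left, z up, the work surface at z = 0. Lengths are in mm, angles in rad, forces in N, time in s.
With the tool pointing down it reaches from about 350 to 875 mm from the base axis. Payload 4.2 kg.
Tool frame: the origin (TCP) lies between the finger pads; the fingertips stand 11 mm ahead of it and the grasp point (between the pads) lies 8 mm behind it; z points along the fingers, y is the direction in which the jaws open and shut (so a half turn about z gives the same grasp; the last joint's range is limited). The gripper opens to 85 mm and grips with 20 to 120 N. Pads are 22 mm wide; open, the fingers measure 114 mm over their backs; the gripper's body (76 mm by 85 mm) begins 54 mm behind the grasp point. The pads swing forward as they close: fully open they stand 13 mm farther back than shut.
Start: joints at [-0.979, 0.385, 0.008, 0, -1.194, -0.259], TCP at [204.197, -590.68, 242.312] pointing down, gripper open.
Joint ranges: [-3.14, 3.14], [-1.21, 2.06], [-1.07, 1.41], [-3.16, 2.05], [-2.99, -0.16], [-3.1, 3.1]. Speed limits (rad/s): [2.79, 2.79, 3.14, 3.14, 3.14, 3.14].

### API

Orientations are given as a unit quaternion [x, y, z, w].
In Python, from bench import * gives the robot as it stands. The module is installed in compiled form; this text tells all that it offers.
- The arm moves only by the tool drive_tool, never from a script. Its argument "increments" is a list of rows, each a list of 3 entries, a list of its own where there are three numbers: the gripper command: -1 is shut, 1 is fully open, values between are in proportion, then the shift along the tool's x, y, z scaled (see below), then the turn about the tool's z scaled (see below). In form: [[hand, [tx, ty, tz], turn], ...]. A call has 1 to 20 rows; each row shifts and turns the commanded pose from where the row before left it, along the tool's axes as they then stand; what a row does not reach is not made up. The controller multiplies each number of a shift by 0.3 m and each number of a turn by 2 rad. A row lasts 1/8 s, in which the tool goes at most 62.5 mm and 10.7 degrees, less where a joint would pass 70% of its speed; a pose out of reach is approached as far as the arm can. A call with a number of a shift or a turn outside -1 to 1 is refused whole. A call with a gripper value outside its range is refused whole. The fingers move at their own pace and stop on an object; the grip force is fixed at half the most. Time passes only in rows, so rows that do not move let the fingers close. It gives the time, the measured TCP pose, the force and the opening at its end, in the units of the state.
- read_state(): the state, without advancing time (a new reading comes with each control period).
- get_image(name): name is "scene" or "side" or "wrist"; returns the picture (420x560x3 uint8, red, green, blue); there is no depth.
- calibration(name): a dict with "fovy" (degrees; the focal length in pixels is half the picture's height over the tangent of half this angle, whatever the lens; pixels are square), "cx", "cy" (the principal point, pixels), "k1" (the pictures are not rectified: a ray, as slopes to the right and down, at radius r is drawn at 1 + k1 r^2 times it, then the intrinsics apply), "R" (3x3) and "t" (3): a world point X has camera coordinates R X + t. Camera axes: x right, y down, z forward; pixel columns grow to the right and rows downward; lengths in mm; the calibration is good to about 2 mm. A picture is of the moment at which its call begins: read the wrist's pose just before it. calibration takes no time and is no camera call; for the wrist camera it gives the pose at the moment of the call.
- job_done(): hands the job in, once; it reports no verdict.
The state is a dict: "clock": time; "joints": joint angles; "joint_vel": joint speeds; "joint_efforts": joint torques, N m; "position": TCP position; "ee_rot": TCP orientation; "contact_force": force on the tool from outside, world axes, zero at the start; "wrist_torque": the same for the moment, N m; "gripper_width": finger opening in mm.
Only numpy, scipy, OpenCV 4.12 (cv2) and the standard library are available. Lean on these libraries where they do the work, as an engineer would, in place of code of your own. Each camera call takes 0.05 s, during which the arm holds its last target.

## Working session

There is one attempt and no reset: what is moved stays moved. The work goes in short steps, Python scripts to look and compute and a tool call to move; the robot and the scene stay as the last step left them, time stands still between calls to the robot, and variables do not carry over. Pictures are saved under pics/ and viewed, and the job is handed in when it is done.

Besides the shell and the picture viewer there is one more tool, called after "Call:" as name([rows], argument=value, ...), one row to a line, values as JSON. drive_tool: Moves the arm, as the interface text tells. Shifts and turns lie within -1 to 1; 1 stands for 0.3 m of shift or 2 rad of turn. Its arguments: {"type":"object","properties":{"increments":{"type":"array"}},"required":["increments"]}

```bash
mkdir -p pics; python3 - <<'E'
from bench import *
import cv2, numpy as np
print(read_state())
for n in ["scene","side","wrist"]:
    c=calibration(n); im=get_image(n); cv2.imwrite(f"pics/a_{n}.png",im[:,:,::-1]); print(n,c)
E
ls
```

```text
{'clock': 0.0, 'joints': array([-9.79390933e-01,  3.85537373e-01,  6.63098229e-03, -5.14001027e-04,
       -1.19396280e+00, -2.58606737e-01]), 'joint_vel': array([ 2.66108544e-03,  1.15307562e-03, -3.40059679e-06, -8.51892246e-04,
       -1.02524162e-03,  7.06911217e-04]), 'joint_efforts': array([ 4.77900212e-04, -3.92293525e+01,  1.88400525e+01,  4.18601856e+00,
       -4.64025172e-03,  3.90883017e-06]), 'position': array([ 204.02967129, -590.17600559,  241.23290898]), 'ee_rot': array([-1.65538890e-01,  9.86202689e-01,  1.04272120e-03, -2.09729954e-04]), 'contact_force': array([ 0.46549164, -0.61980858,  1.04550043]), 'wrist_torque': array([-0.02066599,  0.01843131,  0.0167557 ]), 'gripper_width': 85.17332157244745}
scene {'fovy': 48.059350862611616, 'cx': 280.1279427956678, 'cy': 217.7697858822152, 'k1': -0.12701573653657017, 'R': array([[-0.67623025,  0.73666175,  0.00648903],
       [ 0.59922513,  0.5551493 , -0.5768349 ],
       [-0.42853459, -0.38618482, -0.81683498]]), 't': array([ 372.03797979, -249.48128717, 1595.92749286])}
side {'fovy': 45.11093972193049, 'cx': 285.000963472069, 'cy': 210.86028777982298, 'k1': -0.10030585682663037, 'R': array([[ 0.94755721, -0.31955642, -0.00436179],
       [-0.18259351, -0.530129  , -0.82802346],
       [ 0.2622879 ,  0.78539604, -0.56067649]]), 't': array([-498.97727353,  154.72744659, 1367.69315652])}
wrist {'fovy': 69.89630298385347, 'cx': 284.0646163758688, 'cy': 212.6770317103363, 'k1': -0.028510564610226403, 'R': array([[-0.32682404,  0.94508262,  0.00221076],
       [ 0.90865324,  0.31358126,  0.27571016],
       [ 0.25987563,  0.09211752, -0.96123827]]), 't': array([624.26619704, -35.89376877, 380.43058961])}
pics
```

View pics/a_scene.png

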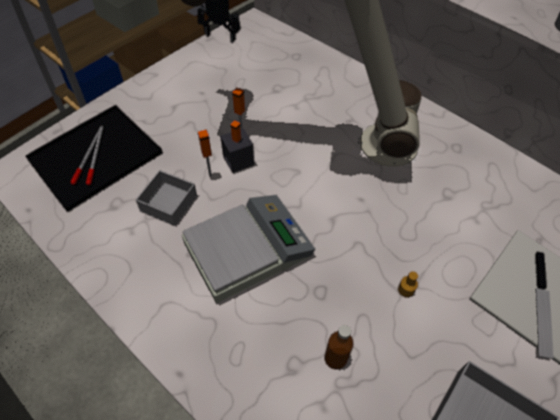

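View pics/a_side.png

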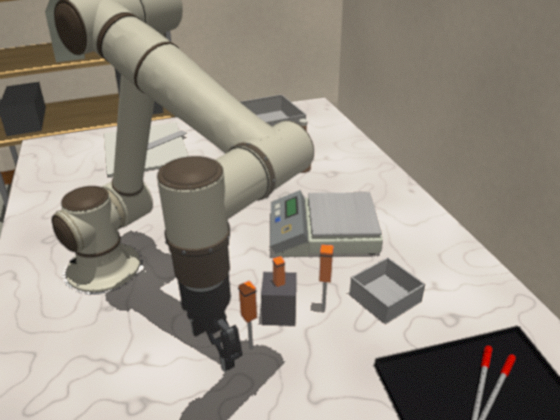

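View pics/a_wrist.png

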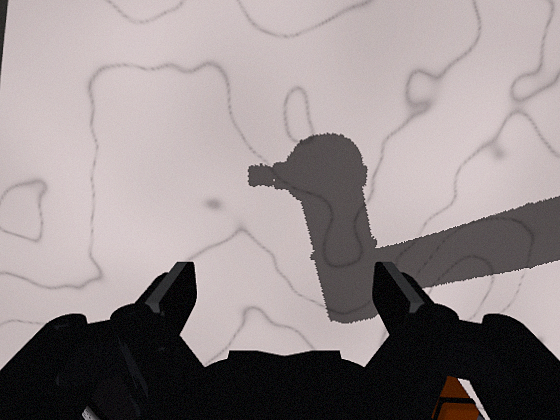

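```bash
cat > h.py <<'E'
import numpy as np, cv2
def KD(c):
    f=210/np.tan(np.radians(c["fovy"])/2)
    return np.array([[f,0,c["cx"]],[0,f,c["cy"]],[0,0,1.]]), np.array([c["k1"],0,0,0.])
def ray(c,uv):
    K,D=KD(c); p=cv2.undistortPoints(np.array(uv,float).reshape(-1,1,2),K,D).reshape(-1,2)
    R=np.array(c["R"]); t=np.array(c["t"])
    d=np.c_[p,np.ones(len(p))]@R; o=-R.T@t
    return o,d/np.linalg.norm(d,axis=1)[:,None]
def onz(c,uv,z):
    o,d=ray(c,uv); return o+d*((z-o[2])/d[:,2])[:,None]
def proj(c,X):
    K,D=KD(c); R=np.array(c["R"]); t=np.array(c["t"],float)
    return cv2.projectPoints(np.array(X,float).reshape(-1,1,3),cv2.Rodrigues(R)[0],t,K,D)[0].reshape(-1,2)
def crop(im,x0,y0,x1,y1,s,fn):
    cv2.imwrite(fn,cv2.resize(im[y0:y1,x0:x1],None,fx=s,fy=s,interpolation=cv2.INTER_CUBIC))
E
python3 - <<'E'
from h import *
im=cv2.imread("pics/a_scene.png")
crop(im,170,80,330,200,5,"pics/b1.png")
crop(im,170,180,330,300,5,"pics/b2.png")
crop(im,320,250,440,340,6,"pics/b3.png")
E
```

```text
(no output)
```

View pics/b1.png

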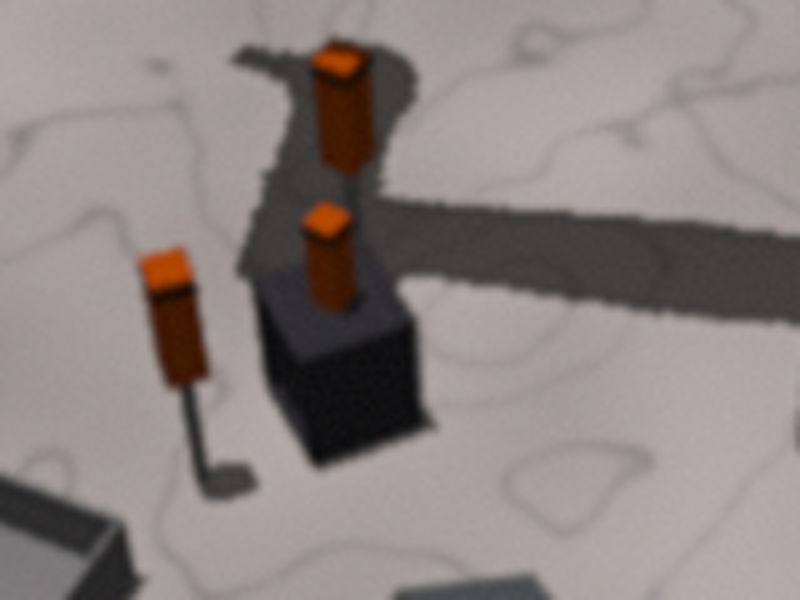

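View pics/b2.png

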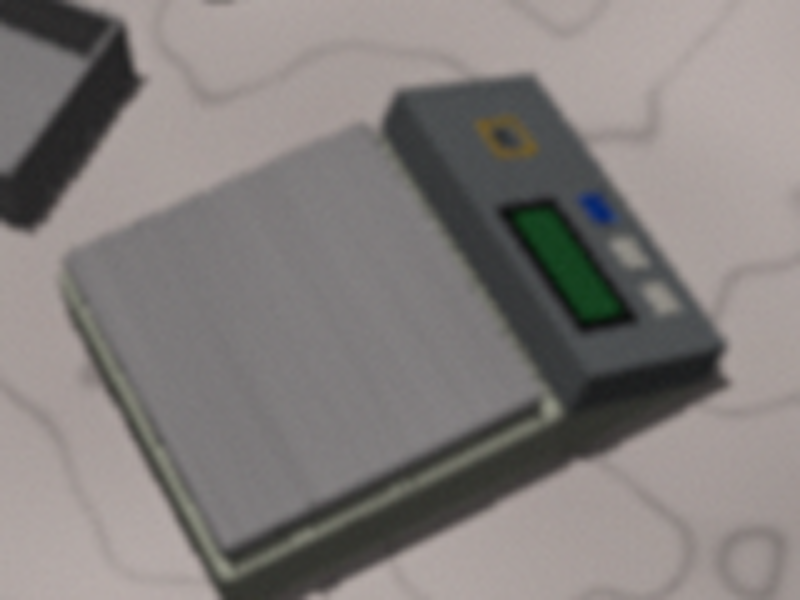

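View pics/b3.png

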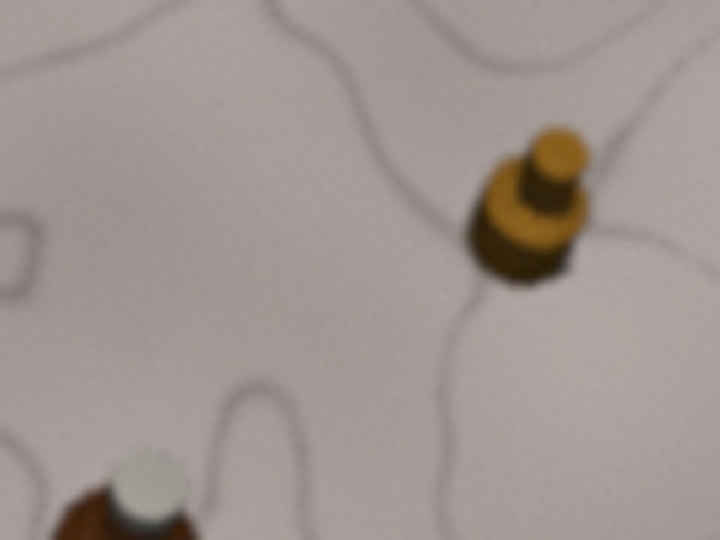

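```bash
python3 - <<'E'
from h import *
from bench import calibration
c=calibration("scene")
def P(x0,y0,s,pts): return [(x/s+x0-.5+.5/s,y/s+y0-.5+.5/s) for x,y in pts]
np.set_printoptions(precision=1,suppress=True)
pl=onz(c,P(170,180,5,[(62,265),(225,552),(548,395),(365,125)]),80); print("plate",pl,pl.mean(0))
for i in range(4): d=pl[(i+1)%4]-pl[i]; print(np.linalg.norm(d),np.degrees(np.arctan2(d[1],d[0])))
print("well",onz(c,P(170,180,5,[(507,137),(478,118),(520,118),(536,157),(492,155)]),65))
st=onz(c,P(170,80,5,[(255,278),(300,360),(412,318),(365,245)]),100); print("stand",st,st.mean(0))
for i in range(4): d=st[(i+1)%4]-st[i]; print(np.linalg.norm(d),np.degrees(np.arctan2(d[1],d[0])))
pt=onz(c,P(170,80,5,[(329,221),(302,222),(329,240),(356,218),(330,200)]),170); print("pintop",pt)
for i in range(1,4): d=pt[(i+1)]-pt[i]; print(np.linalg.norm(d),np.degrees(np.arctan2(d[1],d[0])))
print("weight",onz(c,P(320,250,6,[(560,153)]),86), onz(c,P(320,250,6,[(536,202)]),42))
print("bottle",onz(c,P(320,250,6,[(148,480)]),190))
E
```

```text
plate [[ 740.  -192.8   80. ]
 [ 798.     1.2   80. ]
 [ 618.7   58.9   80. ]
 [ 558.8 -138.4   80. ]] [678.9 -67.8  80. ]
202.43435827607144 73.34740872571098
188.34942720363043 162.15274777204067
206.19539971841658 -106.90841157734764
189.22920048613463 -16.703446860151296
well [[ 501.8  -80.7   65. ]
 [ 503.3 -102.5   65. ]
 [ 486.7  -84.6   65. ]
 [ 500.9  -58.7   65. ]
 [ 517.   -78.2   65. ]]
stand [[ 423.  -372.5  100. ]
 [ 452.7 -300.3  100. ]
 [ 380.8 -274.9  100. ]
 [ 355.1 -342.4  100. ]] [ 402.9 -322.5  100. ]
78.06209025536366 67.62686683061474
76.26243950151505 160.53148395463293
72.24637860759762 -110.83455603611831
74.25097925999812 -23.899081739793974
pintop [[ 403.6 -318.5  170. ]
 [ 415.2 -329.9  170. ]
 [ 415.  -306.8  170. ]
 [ 390.8 -308.4  170. ]
 [ 390.5 -331.3  170. ]]
23.119778462355598 90.50827482573658
24.268456814819817 -176.1359172861588
22.868142762664405 -90.93197065094273
weight [[422.8 350.7  86. ]] [[423.7 351.2  42. ]]
bottle [[702.  326.8 190. ]]
```

Call:
drive_tool([
  [1,[-0.15,0.12,-0.014],0],
  [1,[-0.15,0.12,-0.014],0],
  [1,[-0.15,0.12,-0.014],0],
  [1,[-0.15,0.12,-0.014],0],
  [1,[-0.15,0.12,-0.014],0],
  [1,[-0.15,0.12,-0.014],0],
  [1,[-0.15,0.12,-0.014],0],
  [1,[-0.067,0.153,0],0],
  [1,[-0.067,0.153,0],0],
  [1,[-0.067,0.153,0],0],
  [1,[-0.067,0.153,0],0],
  [1,[-0.067,0.153,0],0],
  [1,[-0.054,0.187,0.022],0],
  [1,[-0.054,0.187,0.022],0],
  [1,[-0.054,0.187,0.022],0],
  [1,[-0.054,0.187,0.022],0],
  [1,[-0.054,0.187,0.022],0],
  [1,[-0.054,0.187,0.022],0],
  [1,[0,0,0],0],
])

```text
clock: 2.52
position: [420.8, 353.1, 230.4]
ee_rot: [-0.168, 0.986, -0.001, -0.001]
contact_force: [-0.5, -0.5, 0.3]
gripper_width: 85.7
```

```bash
python3 - <<'E'
from bench import *
import cv2, numpy as np
from h import *
for n in ["side","wrist"]:
    im=get_image(n)[:,:,::-1].copy(); cv2.imwrite(f"pics/c_{n}.png",im)
    if n=="wrist":
        c=calibration(n); print(proj(c,[[423,351,86],[423,351,42]]))
    else: crop(im,230,180,440,330,3.8,"pics/c_sidecrop.png")
E
```

```text
[[284.73632534 205.54896087]
 [284.68185317 195.47015012]]
```

View pics/c_wrist.png

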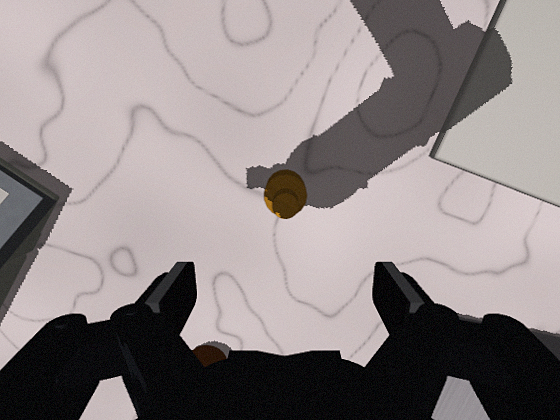

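View pics/c_sidecrop.png

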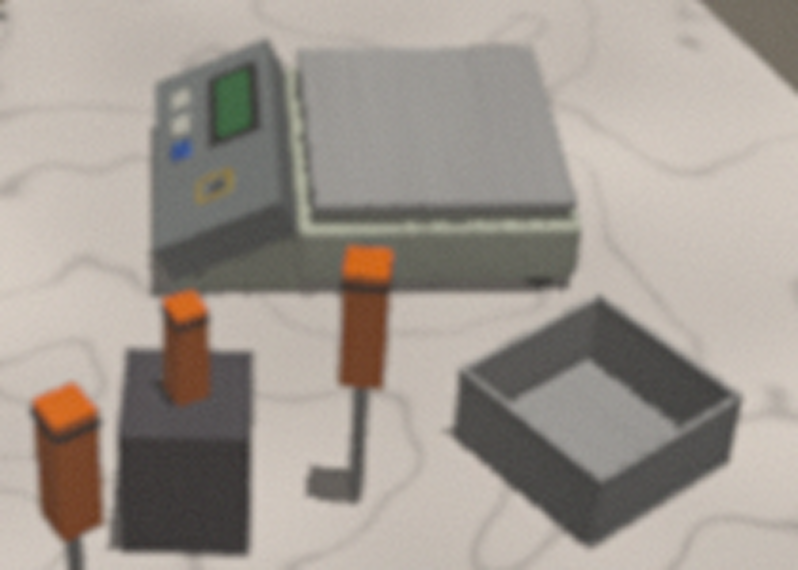

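```bash
python3 - <<'E'
from h import *
from bench import calibration
c=calibration("side"); s=3.8
def P(pts): return [(x/s+230-.5+.5/s,y/s+180-.5+.5/s) for x,y in pts]
np.set_printoptions(precision=1,suppress=True)
pl=onz(c,P([(297,50),(528,45),(577,205),(310,208)]),80); print("plate",pl,pl.mean(0))
for i in range(4): d=pl[(i+1)%4]-pl[i]; print(np.linalg.norm(d),np.degrees(np.arctan2(d[1],d[0])))
print("well",onz(c,P([(215,186)]),65))
st=onz(c,P([(128,350),(252,352),(248,437),(120,436)]),100); print("stand",st,st.mean(0))
for i in range(4): d=st[(i+1)%4]-st[i]; print(np.linalg.norm(d),np.degrees(np.arctan2(d[1],d[0])))
print("pintop",onz(c,P([(186,305),(189,290),(164,300),(182,321),(208,312)]),170))
w=cv2.imread("pics/c_wrist.png"); hs=cv2.cvtColor(w,cv2.COLOR_BGR2HSV)
m=cv2.inRange(hs,(12,120,60),(28,255,255)); m[250:]=0
ys,xs=np.nonzero(m); print(xs.min(),xs.max(),ys.min(),ys.max(),xs.mean(),ys.mean())
cv2.imwrite("pics/d.png",cv2.resize(w[150:240,230:340],None,fx=6,fy=6))
E
```

```text
plate [[ 618.9   56.9   80. ]
 [ 796.8    3.8   80. ]
 [ 733.5 -201.2   80. ]
 [ 553.1 -142.6   80. ]] [675.6 -70.8  80. ]
185.59032330500074 -16.62370967871081
214.56760950714542 -107.16147341533578
189.66363850180053 161.9932846265827
210.0671204718209 71.73086076955781
well [[504.7 -76.3  65. ]]
stand [[ 381.9 -269.   100. ]
 [ 454.7 -295.9  100. ]
 [ 426.8 -367.1  100. ]
 [ 355.2 -341.8  100. ]] [ 404.6 -318.4  100. ]
77.59652819947763 -20.302546193046094
76.48869914914887 -111.41657177330886
75.91660051711091 160.49396011574046
77.5298324286189 69.84537204857644
pintop [[ 404.5 -319.5  170. ]
 [ 410.5 -306.8  170. ]
 [ 393.7 -310.9  170. ]
 [ 397.8 -332.5  170. ]
 [ 414.7 -329.7  170. ]]
264 306 170 218 284.94533029612757 195.10098709187548
```

View pics/d.png

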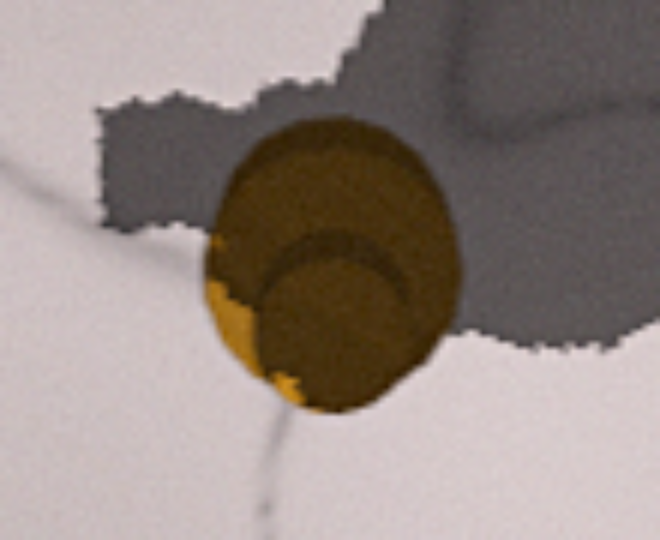

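Call:
drive_tool([
  [1,[-0.005,-0.009,0.12],0],
  [1,[0,0,0.12],0.079],
  [1,[0,0,0.12],0.079],
  [1,[0,0,0.1],0.079],
  [1,[0,0,0.06],0.079],
  [1,[0,0,0.03],0],
  [1,[0,0,0],0],
])

```text
clock: 3.5
position: [424.0, 347.1, 67.3]
ee_rot: [0.148, 0.989, -0.0, -0.0]
contact_force: [-0.2, -1.2, 0.4]
gripper_width: 85.6
```

```bash
python3 - <<'E'
from bench import *
import cv2, numpy as np
from h import *
im=get_image("wrist")[:,:,::-1].copy(); cv2.imwrite("pics/e.png",im)
im=get_image("scene")[:,:,::-1].copy(); crop(im,340,220,460,310,6,"pics/e2.png")
E
```

```text
(no output)
```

View pics/e.png

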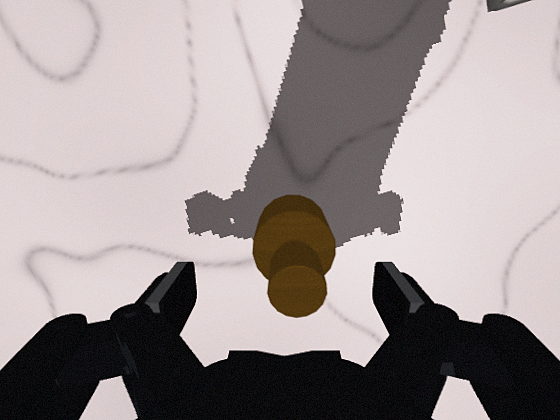

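View pics/e2.png

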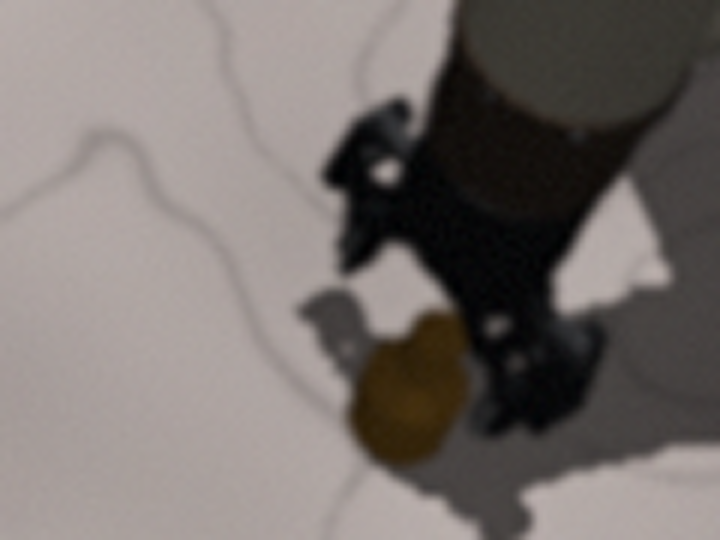

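Call:
drive_tool([
  [1,[0.007,0.012,0.007],0],
  [1,[0,0,0],0],
  [-1,[0,0,0],0],
  [-1,[0,0,0],0],
  [-1,[0,0,0],0],
  [-1,[0,0,0],0],
  [-1,[0,0,0],0],
  [-1,[0,0,0],0],
])

```text
clock: 4.6
position: [423.0, 352.3, 65.2]
ee_rot: [0.149, 0.989, 0.0, 0.0]
contact_force: [0.5, 0.7, 0.9]
gripper_width: 24.3
```

Call:
drive_tool([
  [-1,[0,0,-0.04],0],
  [-1,[0,0,-0.12],0],
  [-1,[0,0,-0.14],0],
  [-1,[0,0,-0.13],0],
  [-1,[-0.05,-0.045,0],0],
  [-1,[-0.102,-0.091,0],0],
  [-1,[-0.102,-0.091,0],0],
  [-1,[-0.102,-0.091,0],0],
  [-1,[-0.102,-0.091,0],0],
  [-1,[-0.102,-0.091,0],0],
  [-1,[-0.102,-0.091,0],0],
  [-1,[-0.102,-0.091,0],0],
  [-1,[-0.102,-0.091,0],0],
  [-1,[-0.102,-0.091,0],0],
  [-1,[-0.102,-0.091,0],0],
  [-1,[-0.102,-0.091,0],0],
  [-1,[-0.05,-0.045,0],0],
  [-1,[0,0,0],0],
  [-1,[0,0,0],0],
])

```text
clock: 6.98
position: [675.5, -68.5, 192.7]
ee_rot: [0.149, 0.989, 0.0, -0.002]
contact_force: [-0.0, 0.6, -5.1]
gripper_width: 24.6
```

```bash
python3 - <<'E'
from bench import *
import cv2, numpy as np
from h import *
im=get_image("wrist")[:,:,::-1].copy(); cv2.imwrite("pics/f.png",im)
im=get_image("side")[:,:,::-1].copy(); crop(im,230,120,440,270,3.8,"pics/f2.png")
print(read_state()["position"])
E
```

```text
[675.98349522 -67.90353149 193.70578908]
```

View pics/f.png

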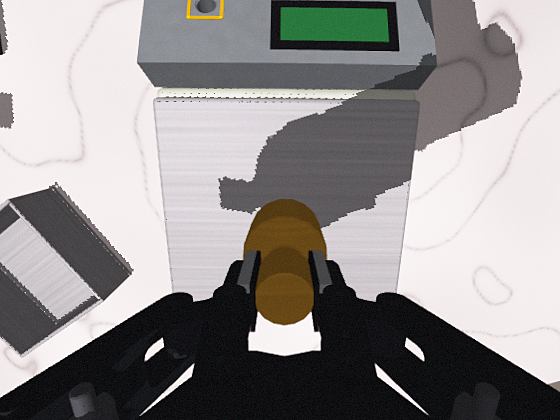

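View pics/f2.png

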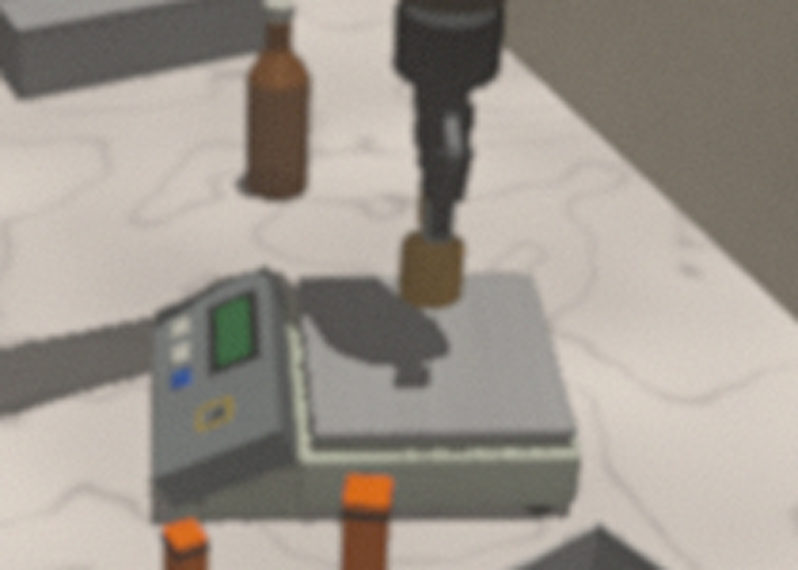

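Call:
drive_tool([
  [-1,[0,0,0.05],0],
  [-1,[0,0,0.05],0],
  [-1,[0,0,0.03],0],
  [-1,[0,0,0.017],0],
  [-1,[0,0,0],0],
  [-1,[0,0,0],0],
])

```text
clock: 7.82
position: [677.1, -68.9, 150.5]
ee_rot: [0.149, 0.989, 0.0, 0.001]
contact_force: [-0.1, -1.0, -5.1]
gripper_width: 24.7
```

Call:
drive_tool([
  [-1,[0,0,0.006],0],
  [-1,[0,0,0.006],0],
  [-1,[0,0,0.003],0],
  [-1,[0,0,0],0],
])

```text
clock: 8.32
position: [676.7, -68.8, 145.4]
ee_rot: [0.149, 0.989, -0.0, -0.0]
contact_force: [-0.8, 0.1, -4.8]
gripper_width: 24.5
```

Call:
drive_tool([
  [-1,[0,0,0.003],0],
  [-1,[0,0,0.002],0],
  [-1,[0,0,0],0],
])

```text
clock: 8.7
position: [676.9, -68.8, 144.5]
ee_rot: [0.149, 0.989, -0.0, 0.0]
contact_force: [-0.4, -0.5, -1.3]
gripper_width: 24.3
```

Call:
drive_tool([
  [-1,[0,0,0.001],0],
  [-1,[0,0,0],0],
  [0.0,[0,0,0],0],
  [0.5,[0,0,0],0],
  [1,[0,0,0],0],
  [1,[0,0,0],0],
  [1,[0,0,0],0],
  [1,[0,0,0],0],
  [1,[0,0,-0.05],0],
  [1,[0,0,-0.1],0],
  [1,[0,0,-0.12],0],
  [1,[0,0,-0.1],0],
])

```text
clock: 10.2
position: [677.1, -68.9, 257.7]
ee_rot: [0.149, 0.989, 0.0, 0.001]
contact_force: [-0.1, -0.0, -0.1]
gripper_width: 85.3
```

```bash
python3 - <<'E'
from bench import *
import cv2, numpy as np
from h import *
im=get_image("wrist")[:,:,::-1].copy(); cv2.imwrite("pics/g.png",im)
im=get_image("side")[:,:,::-1].copy(); crop(im,230,120,440,270,3.8,"pics/g2.png")
print(read_state()["position"])
E
```

```text
[678.77860474 -69.07831986 260.91492245]
```

View pics/g.png

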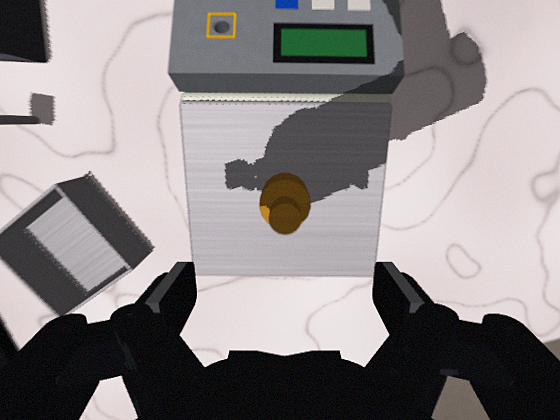

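View pics/g2.png

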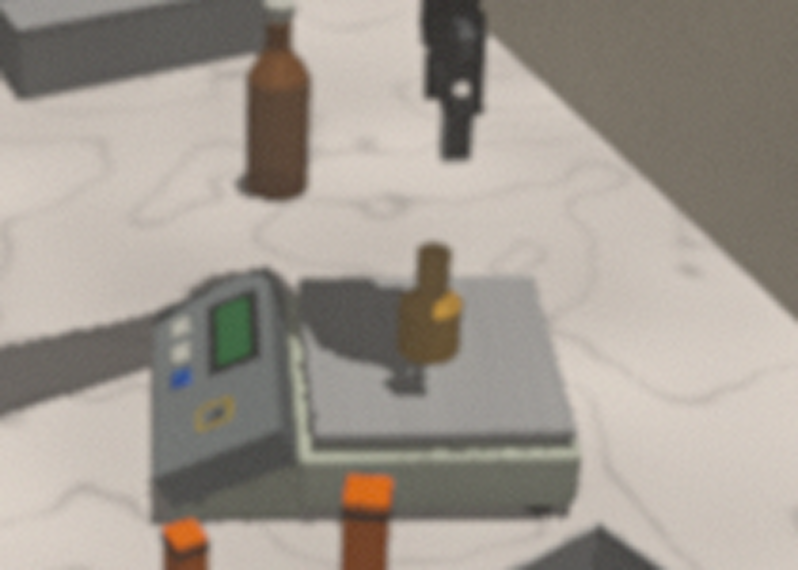

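Call:
drive_tool([
  [1,[0.158,-0.05,0],0],
  [1,[0.158,-0.05,0],0],
  [1,[0.158,-0.05,0],0],
  [1,[0.158,-0.05,0],0],
  [1,[0,0,0],0],
  [1,[0,0,0],0],
  [1,[0,0,0],0],
])

```text
clock: 11.18
position: [479.0, -70.1, 254.6]
ee_rot: [0.149, 0.989, 0.0, 0.0]
contact_force: [0.2, -0.2, 0.1]
gripper_width: 85.6
```

```bash
python3 - <<'E'
from bench import *
import cv2, numpy as np
from h import *
np.set_printoptions(precision=1,suppress=True)
c=calibration("wrist"); im=get_image("wrist")[:,:,::-1].copy(); cv2.imwrite("pics/i.png",im)
print(read_state()["position"])
hs=cv2.cvtColor(im,cv2.COLOR_BGR2HSV); m=cv2.inRange(hs,(20,140,120),(32,255,255))
n,l,s,ce=cv2.connectedComponentsWithStats(m)
for k in range(1,n):
    if s[k,4]>60:
        r=cv2.minAreaRect(np.argwhere(l==k)[:,::-1].astype(np.float32)); print(s[k],r); print(onz(c,[r[0]],65))
        x,y=map(int,r[0]); crop(im,x-40,y-30,x+40,y+30,8,"pics/i2.png")
E
```

```text
[478.9 -70.2 254.4]
[272 204  25  25 202] ((284.0, 216.0), (24.0, 24.0), 90.0)
[[504.  -78.4  65. ]]
```

View pics/i.png

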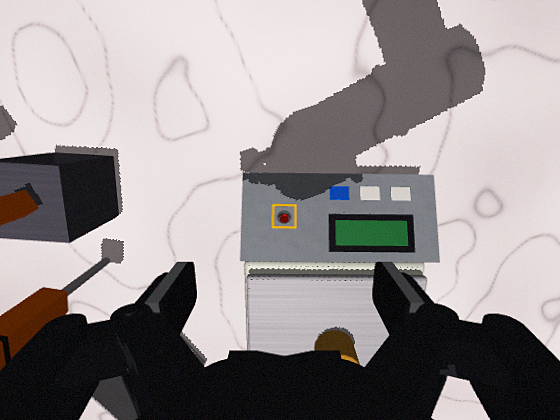

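View pics/i2.png

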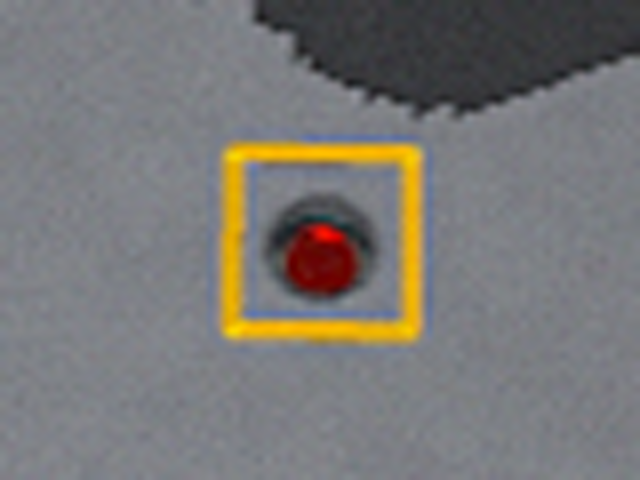

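```bash
python3 - <<'E'
from h import *
from bench import calibration
np.set_printoptions(precision=1,suppress=True)
cs=calibration("side");cc=calibration("scene")
def tri(a,b):
    o1,d1=ray(cc,[a]);o2,d2=ray(cs,[b]);d1=d1[0];d2=d2[0]
    A=np.c_[d1,-d2];s,_,_,_=np.linalg.lstsq(A,o2-o1,rcond=None)
    p,q=o1+s[0]*d1,o2+s[1]*d2; return (p+q)/2,np.linalg.norm(p-q)
f=lambda x,y:(x/5+170-.4,y/5+80-.4); g=lambda x,y:(x/3.8+230-.37,y/3.8+180-.37)
print("dec A",tri(f(341,64),g(66,405)))
print("dec B",tri(f(166,270),g(368,263)))
print("pin",tri(f(329,221),g(186,306)))
E
```

```text
dec A (array([ 311.4, -400.3,  188.4]), np.float64(1.525982434338354))
dec B (array([ 510.1, -341.9,  191. ]), np.float64(0.6919662071416111))
pin (array([ 403.9, -319.2,  169.4]), np.float64(1.3280748857800269))
```

Call:
drive_tool([
  [1,[-0.005,-0.172,0],0],
  [1,[-0.005,-0.172,0],0],
  [1,[-0.005,-0.172,0],0],
  [1,[-0.005,-0.172,0],0],
  [1,[-0.005,-0.172,0],0],
  [1,[0,0,0],-0.075],
  [1,[0,0,0],-0.075],
  [1,[0,0,0],0],
  [1,[0,0,0],0],
])

```text
clock: 12.35
position: [409.4, -319.1, 254.3]
ee_rot: [0.001, 1.0, 0.0, -0.0]
contact_force: [-0.1, -0.5, -0.6]
gripper_width: 85.0
```

```bash
python3 - <<'E'
from bench import *
import cv2, numpy as np
from h import *
np.set_printoptions(precision=1,suppress=True)
c=calibration("wrist"); im=get_image("wrist")[:,:,::-1].copy(); cv2.imwrite("pics/j.png",im)
print(read_state()["position"],read_state()["ee_rot"])
crop(im,180,110,380,260,4,"pics/j2.png")
E
```

```text
[ 409.3 -319.   254.4] [ 0.  1.  0. -0.]
```

View pics/j.png

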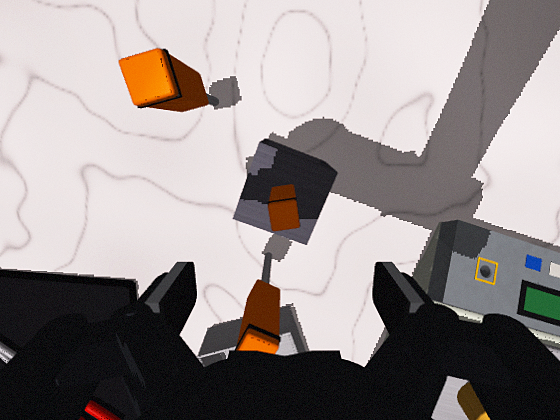

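View pics/j2.png

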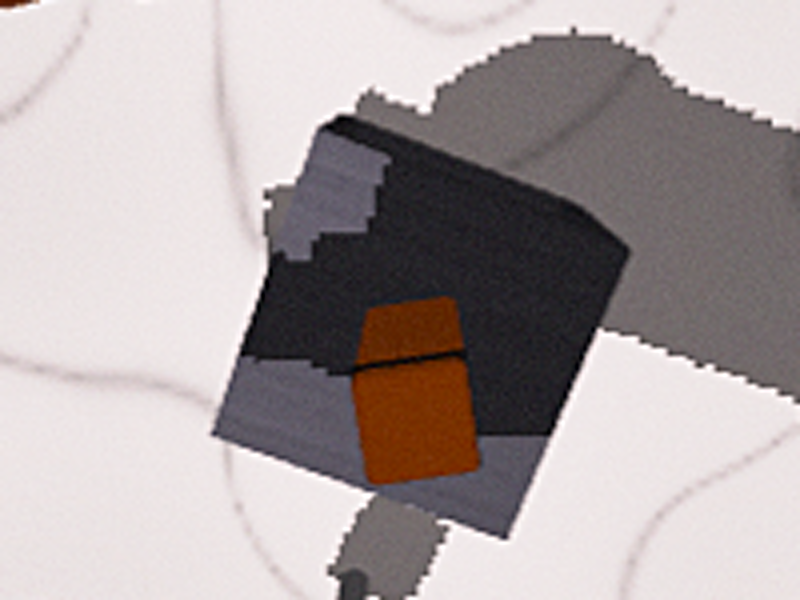

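```bash
python3 - <<'E'
from bench import *
from h import *
np.set_printoptions(precision=1,suppress=True)
c=calibration("wrist")
P=lambda pts:[(x/4+180-.37,y/4+110-.37) for x,y in pts]
def q(pts,z):
    p=onz(c,P(pts),z); print(p,p.mean(0))
    for i in range(4): d=p[(i+1)%4]-p[i]; print(np.linalg.norm(d),np.degrees(np.arctan2(d[1],d[0])))
q([(353,368),(467,352),(480,470),(372,484)],170)
q([(325,118),(628,250),(505,537),(213,433)],100)
q([(365,310),(455,297),(480,470),(372,484)],100)
E
```

```text
[[ 392.8 -331.3  170. ]
 [ 389.8 -310.2  170. ]
 [ 412.9 -307.4  170. ]
 [ 415.7 -328.   170. ]] [ 402.8 -319.2  170. ]
21.401041445485014 98.19066629279035
23.238946944328333 6.755851206292706
20.818261062322296 -82.21111483637505
23.085675779250167 -171.80586503256674
[[ 350.2 -340.9  100. ]
 [ 381.  -268.9  100. ]
 [ 454.7 -296.9  100. ]
 [ 426.8 -370.5  100. ]] [ 403.2 -319.3  100. ]
78.28837525549841 66.82987871961993
78.87391865472198 -20.82842847772813
78.67504848779382 -110.76109668347364
82.16639246625036 158.8563872140824
[[ 395.6 -332.1  100. ]
 [ 392.4 -310.3  100. ]
 [ 436.6 -303.6  100. ]
 [ 440.3 -330.9  100. ]] [ 416.3 -319.2  100. ]
22.055899256406132 98.31880041561071
44.66878238861627 8.584602339951095
27.525210316513064 -82.211114836375
44.724229390695164 -178.4365419624012
```

Call:
drive_tool([
  [1,[0.02,0,0.05],0],
  [1,[0,0,0.08],-0.07],
  [1,[0,0,0.1],0],
  [1,[0,0,0.09],0],
  [1,[0,0,0.05],0],
  [1,[0,0,0.02],0],
  [1,[0,0,0],0],
  [1,[0,0,0],0],
])

```text
clock: 13.4
position: [403.6, -319.3, 138.6]
ee_rot: [-0.07, 0.998, -0.001, 0.001]
contact_force: [-0.1, 0.2, 0.4]
gripper_width: 85.6
```

```bash
python3 - <<'E'
from bench import *
import cv2, numpy as np
from h import *
im=get_image("wrist")[:,:,::-1].copy(); cv2.imwrite("pics/k.png",im)
print(read_state()["position"])
E
```

```text
[ 403.52957863 -319.25844908  138.56171953]
```

View pics/k.png

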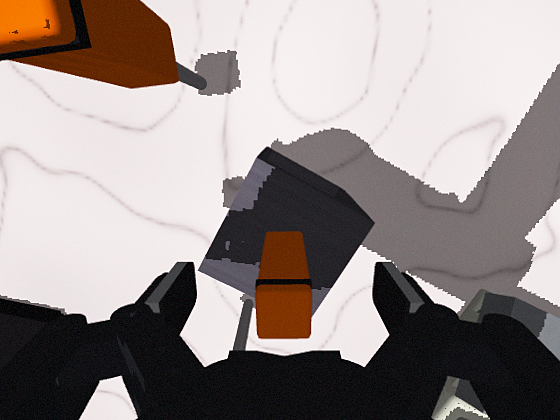

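Call:
drive_tool([
  [-1,[0,0,0],0],
  [-1,[0,0,0],0],
  [-1,[0,0,0],0],
  [-1,[0,0,0],0],
  [-1,[0,0,0],0],
  [-1,[0,0,0],0],
  [-1,[0,0,-0.03],0],
  [-1,[0,0,-0.06],0],
  [-1,[0,0,-0.06],0],
  [-1,[0,0,-0.06],0],
  [-1,[0,0,-0.015],0],
  [-1,[0,0,0],0],
  [-1,[0,0,0],0],
])

```text
clock: 15.08
position: [402.5, -318.7, 204.2]
ee_rot: [-0.07, 0.998, 0.0, -0.001]
contact_force: [-0.0, -0.4, -1.9]
gripper_width: 22.0
```

```bash
python3 - <<'E'
from bench import *
import cv2, numpy as np
from h import *
im=get_image("wrist")[:,:,::-1].copy(); cv2.imwrite("pics/l.png",im)
im=get_image("side")[:,:,::-1].copy(); crop(im,200,180,340,330,4,"pics/l2.png")
print(read_state()["position"],read_state()["wrist_torque"])
E
```

```text
[ 402.60221161 -318.80810047  204.31494233] [0.04742907 0.03196668 0.03628454]
```

View pics/l.png

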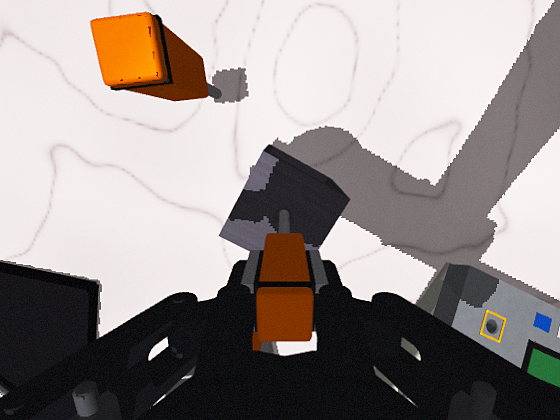

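View pics/l2.png

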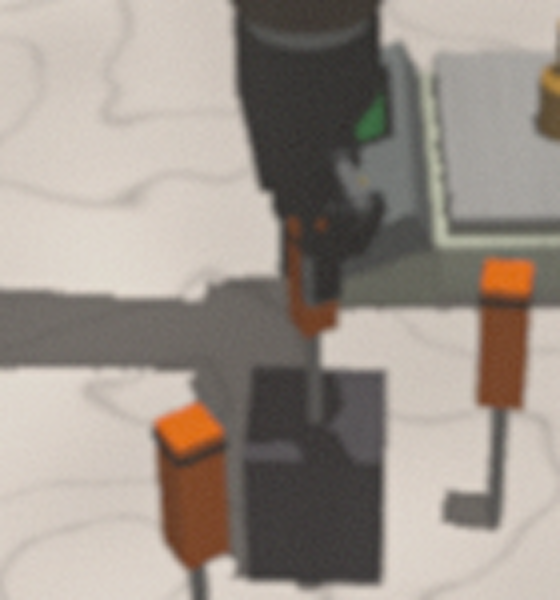

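Call:
drive_tool([
  [-1,[0.008,0,-0.01],0],
  [-1,[0.017,0,0.001],0],
  [-1,[0.017,0,0.001],0],
  [-1,[0.017,0,0.002],0],
  [-1,[0.017,0,0.002],0],
  [-1,[0,0,0],0],
])

```text
clock: 15.92
position: [380.4, -322.6, 206.9]
ee_rot: [-0.07, 0.998, -0.001, 0.001]
contact_force: [4.1, 0.5, 1.6]
gripper_width: 21.0
```

```bash
python3 - <<'E'
from bench import *
import cv2, numpy as np
from h import *
im=get_image("wrist")[:,:,::-1].copy(); cv2.imwrite("pics/m.png",im)
im=get_image("side")[:,:,::-1].copy(); crop(im,200,180,340,330,4,"pics/m2.png")
print(read_state()["position"],read_state()["wrist_torque"],read_state()["contact_force"])
E
```

```text
[ 380.51014819 -322.56219949  206.82143591] [-0.00288766 -1.4986926  -0.02949558] [ 3.72803408 -0.01258028  1.27331349]
```

View pics/m2.png

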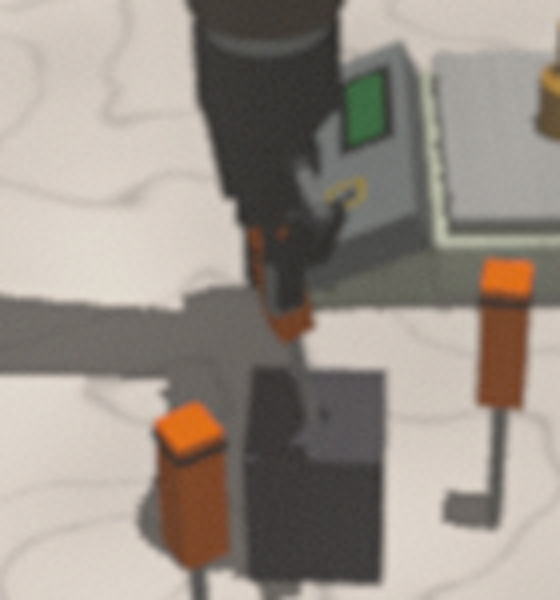

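View pics/m.png

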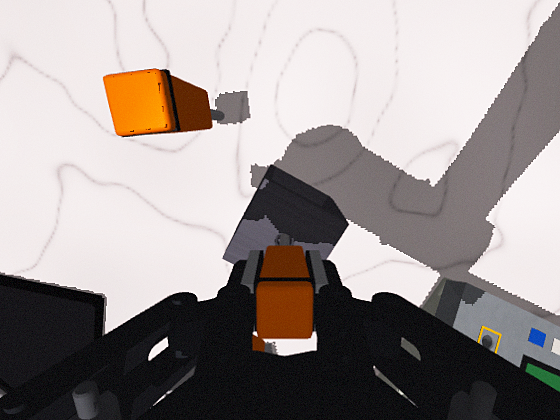

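```bash
python3 - <<'E'
from bench import *
import cv2, numpy as np
from h import *
im=get_image("side")[:,:,::-1].copy(); a=im[230:330,240:310]; a=(255*(a/255.)**0.5).astype(np.uint8)
cv2.imwrite("pics/n2.png",cv2.resize(a,None,fx=6,fy=6,interpolation=cv2.INTER_CUBIC))
w=cv2.imread("pics/m.png")[150:350,190:390]; w=(255*(w/255.)**0.5).astype(np.uint8)
cv2.imwrite("pics/n.png",cv2.resize(w,None,fx=3,fy=3,interpolation=cv2.INTER_CUBIC))
im=get_image("scene")[:,:,::-1].copy(); a=im[90:180,190:290]; a=(255*(a/255.)**0.5).astype(np.uint8)
cv2.imwrite("pics/n3.png",cv2.resize(a,None,fx=6,fy=6,interpolation=cv2.INTER_CUBIC))
c=calibration("side"); print((proj(c,[[403,-319,100]])-[240,230])*6)
E
```

```text
[[229.50652371 319.62075039]]
```

View pics/n2.png

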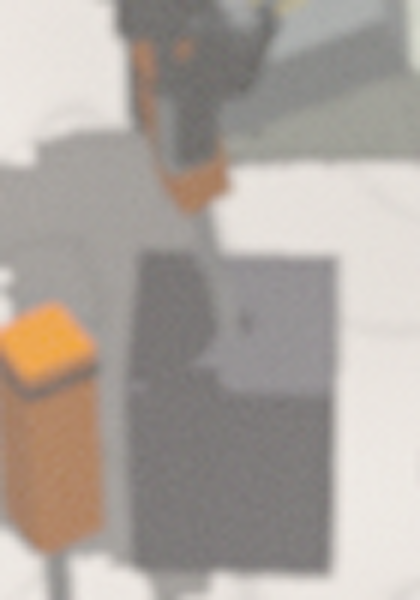

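View pics/n.png

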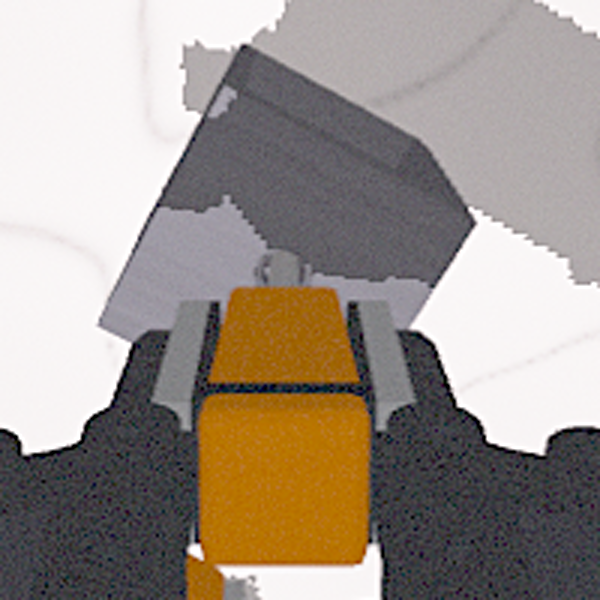

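View pics/n3.png

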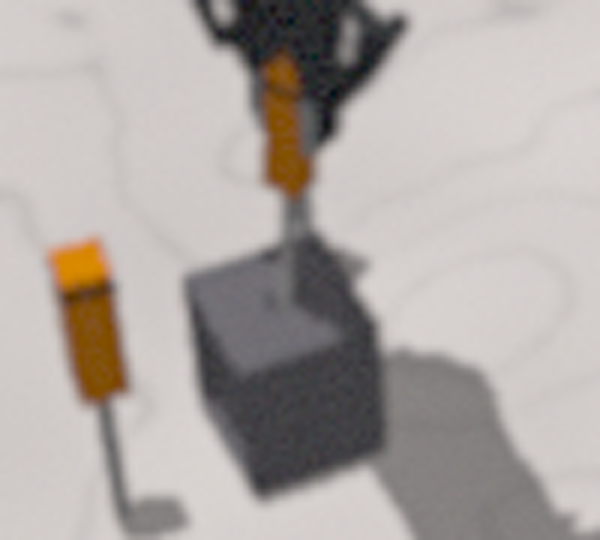

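Call:
drive_tool([
  [-1,[0.014,0,0.002],0],
  [-1,[0.014,0,0.003],0],
  [-1,[0.014,0,0.004],0],
  [-1,[0.014,0,0.004],0],
  [-1,[0.014,0,0.005],0],
  [-1,[0.014,0,0.006],0],
  [-1,[0.014,0,0.006],0],
  [-1,[0.012,0,0.007],0],
  [-1,[0,0,0],0],
])

```text
clock: 17.25
position: [347.1, -326.7, 194.9]
ee_rot: [-0.07, 0.998, 0.0, -0.001]
contact_force: [3.4, -0.2, 1.3]
gripper_width: 21.3
```

```bash
python3 - <<'E'
from bench import *
import cv2, numpy as np
from h import *
def g(im,y0,y1,x0,x1,s,fn):
    a=im[y0:y1,x0:x1,::-1]; a=(255*(a/255.)**0.5).astype(np.uint8); cv2.imwrite(fn,cv2.resize(a,None,fx=s,fy=s,interpolation=cv2.INTER_CUBIC))
g(get_image("wrist"),150,350,190,390,3,"pics/o1.png")
g(get_image("side"),210,330,220,320,5,"pics/o2.png")
g(get_image("scene"),90,180,190,290,6,"pics/o3.png")
print(read_state()["position"],read_state()["wrist_torque"],read_state()["contact_force"])
E
```

```text
[ 347.21702685 -326.72364096  194.93875728] [-0.386675   -1.11138595 -0.07926049] [ 2.31055614 -0.49596355  1.91645072]
```

View pics/o1.png

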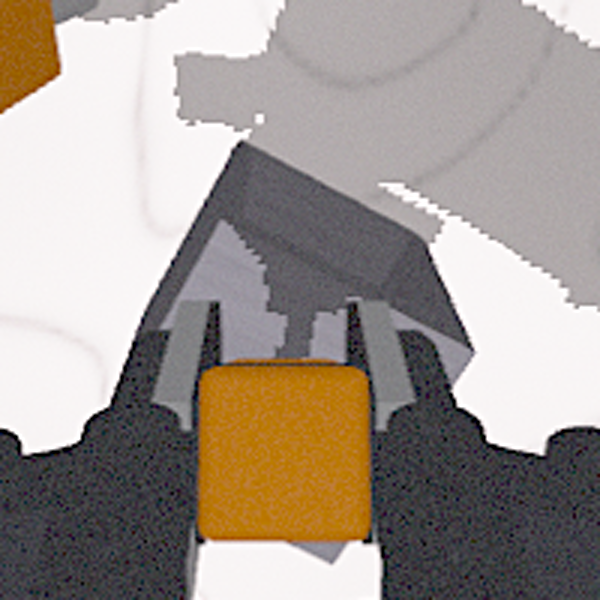

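View pics/o2.png

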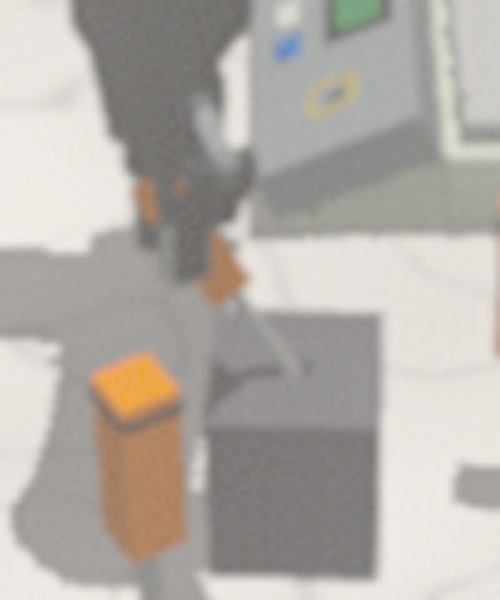

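View pics/o3.png

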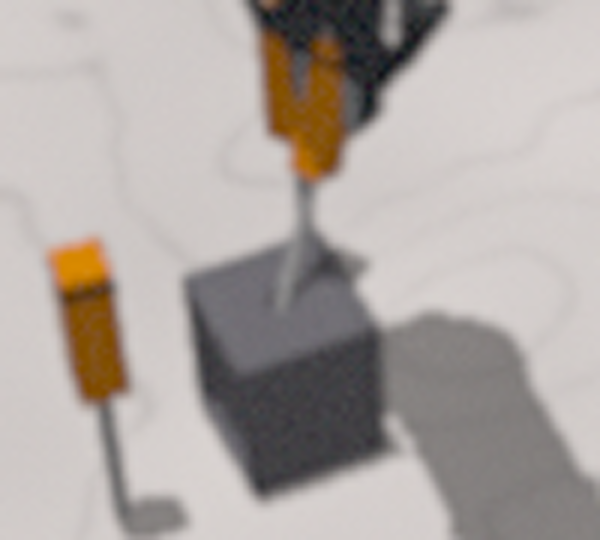

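Call:
drive_tool([
  [-1,[0.011,0,-0.023],0],
  [-1,[0.014,0,-0.045],0],
  [-1,[0,0,-0.08],0],
  [-1,[0,0,-0.12],0],
  [-1,[0,0,-0.06],0],
  [-1,[-0.05,0.05,0],0],
  [-1,[-0.096,0.094,0],0],
  [-1,[-0.096,0.094,0],0],
  [-1,[-0.096,0.094,0],0],
  [-1,[-0.05,0.05,0],0],
  [-1,[0,0,0],0.073],
  [-1,[0,0,0],0.073],
  [-1,[0,0,0],0.072],
  [-1,[0,0,0],0],
  [-1,[0,0,0],0],
])

```text
clock: 19.27
position: [438.4, -198.1, 293.5]
ee_rot: [0.146, 0.989, -0.0, -0.001]
contact_force: [-0.2, 0.4, -1.2]
gripper_width: 21.3
```

```bash
python3 - <<'E'
from bench import *
import cv2, numpy as np
from h import *
np.set_printoptions(precision=3,suppress=True)
def g(im,y0,y1,x0,x1,s,fn):
    a=im[y0:y1,x0:x1,::-1]; a=(255*(a/255.)**0.5).astype(np.uint8); cv2.imwrite(fn,cv2.resize(a,None,fx=s,fy=s,interpolation=cv2.INTER_CUBIC))
s=read_state(); print(s["position"],s["ee_rot"],s["contact_force"])
p=s["position"]
for n in ["side","scene"]:
    im=get_image(n); cv2.imwrite(f"pics/p_{n}_full.png",im[:,:,::-1]); c=calibration(n); u,v=proj(c,[p-[0,0,60]])[0].astype(int); print(n,u,v)
    g(im,v-60,v+60,u-70,u+70,5.5,f"pics/p_{n}.png")
E
```

```text
[ 438.381 -198.14   293.513] [ 0.146  0.989 -0.    -0.001] [-0.203  0.364 -1.222]
side 276 205
scene 255 133
```

View pics/p_side.png

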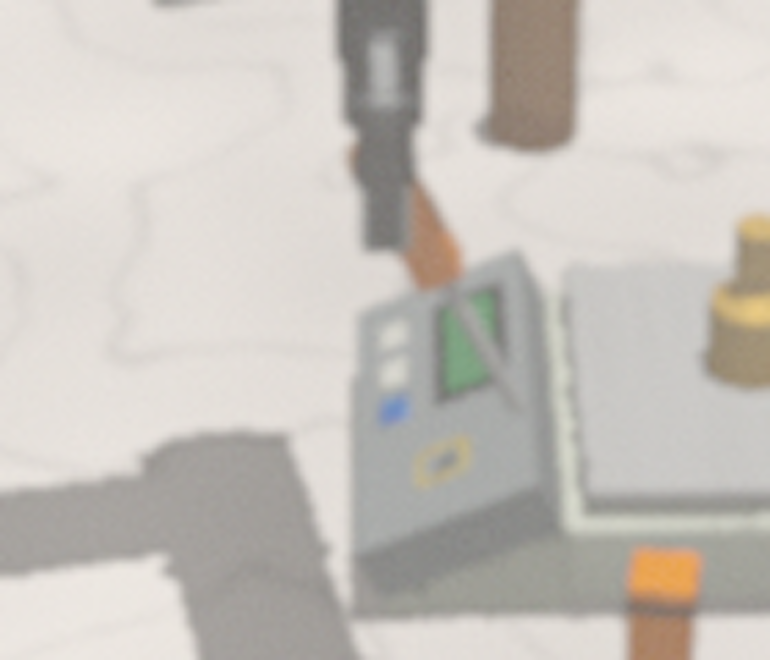

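View pics/p_scene.png

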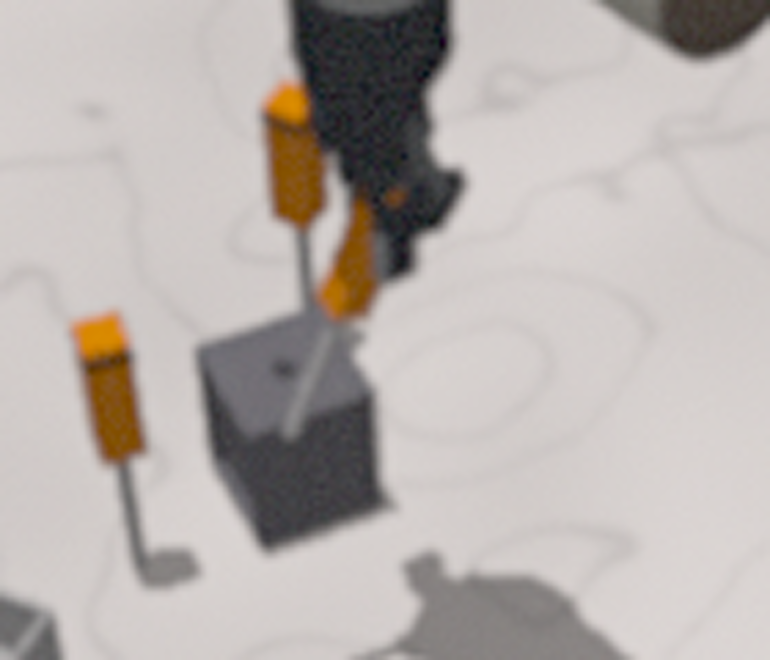

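```bash
cat >> h.py <<'E'
def tri(cc,a,cs,b):
    o1,d1=ray(cc,[a]);o2,d2=ray(cs,[b]);d1=d1[0];d2=d2[0]
    A=np.c_[d1,-d2];s,_,_,_=np.linalg.lstsq(A,o2-o1,rcond=None)
    p,q=o1+s[0]*d1,o2+s[1]*d2; return (p+q)/2,np.linalg.norm(p-q)
E
python3 - <<'E'
from h import *
from bench import calibration,read_state
np.set_printoptions(precision=1,suppress=True)
cs=calibration("side");cc=calibration("scene"); s=read_state(); p=s["position"]
k=5.5
f=lambda x,y:(x/k+255-70-.41,y/k+133-60-.41); g=lambda x,y:(x/k+276-70-.41,y/k+205-60-.41)
tip,e=tri(cc,f(290,436),cs,g(514,404)); print("tip",tip,e)
# shaft top: scene (332,325); match in side along shaft
for b in [(460,292),(466,305)]:
    h,e=tri(cc,f(332,325),cs,g(*b)); print("shaft",h,e)
    v=h-tip; print(np.linalg.norm(v), np.degrees(np.arccos(v[2]/np.linalg.norm(v))), np.degrees(np.arctan2(v[1],v[0])))
print("hole",onz(cc,[f(286,368)],100))
tx=np.array([-.956,.292,0]);ty=np.array([.292,.956,0])
r=tip-p; print("tip rel tool", r@tx,r@ty,r[2])
th=np.radians(25); print("expect",-126*np.sin(th), 8-126*np.cos(th))
E
```

```text
tip [ 493.  -213.9  193.6] 3.6989552435752158
shaft [ 467.  -208.7  255. ] 1.5594080191393545
66.89476757292742 23.337611636356456 168.6820609067505
shaft [ 466.5 -212.1  251.3] 5.572639516820009
63.518264151699796 24.71452904028015 176.12683667208566
hole [[ 402.1 -321.6  100. ]]
tip rel tool -56.40258628738301 0.7022847600627198 -99.95236005130863
expect -53.24990097932813 -106.19478116661789
```

Call:
drive_tool([
  [-1,[0.038,0.1,0],0],
  [-1,[0.038,0.148,0],0],
  [-1,[0.037,0.148,0.05],0],
  [-1,[0,0.047,0.1],0],
  [-1,[0,0,0.1],0],
  [-1,[0,0,0.08],0],
  [-1,[0,0,0.03],0],
  [-1,[0,0,0],0],
  [-1,[0,0,0],0],
])

```text
clock: 20.5
position: [446.4, -61.1, 186.7]
ee_rot: [0.147, 0.989, 0.0, 0.001]
contact_force: [0.2, -0.2, -0.4]
gripper_width: 21.4
```

```bash
cat > look.py <<'E'
from bench import *
import cv2, numpy as np, sys
from h import *
np.set_printoptions(precision=2,suppress=True)
def g(im,y0,y1,x0,x1,s,fn):
    a=im[y0:y1,x0:x1,::-1]; a=(255*(a/255.)**0.6).astype(np.uint8); cv2.imwrite(fn,cv2.resize(a,None,fx=s,fy=s,interpolation=cv2.INTER_CUBIC))
s=read_state(); print(s["position"],s["ee_rot"],s["contact_force"],s["clock"])
tag=sys.argv[1]; X=np.array(eval(sys.argv[2]),float)
for n in ["side","scene"]:
    im=get_image(n); c=calibration(n); u,v=proj(c,[X])[0].astype(int); print(n,u,v)
    g(im,v-30,v+30,u-40,u+40,10,f"pics/{tag}_{n}.png")
    np.save(f"pics/{tag}_{n}.npy",im)
E
python3 look.py q "[500,-77,80]"
```

```text
[446.43 -61.09 186.66] [0.15 0.99 0.   0.  ] [ 0.17 -0.17 -0.43] 20.5
side 284 224
scene 272 204
```

View pics/q_side.png

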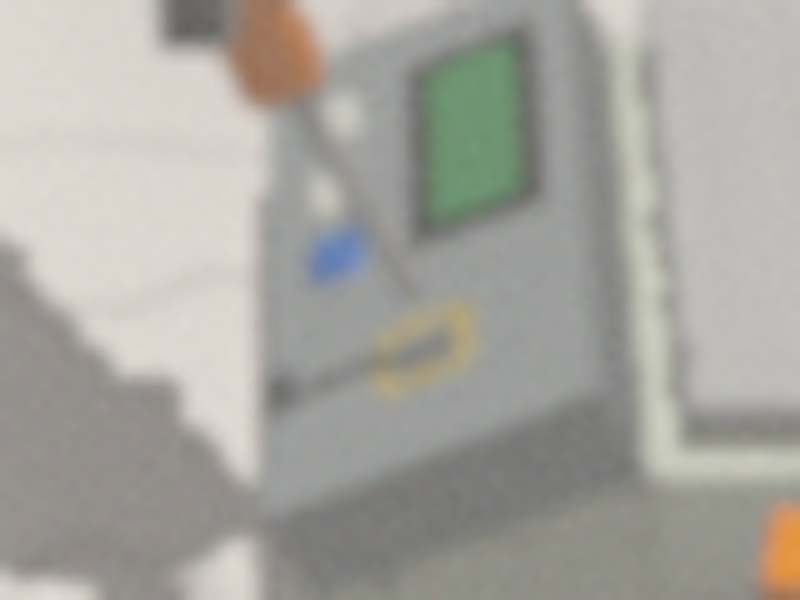

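View pics/q_scene.png

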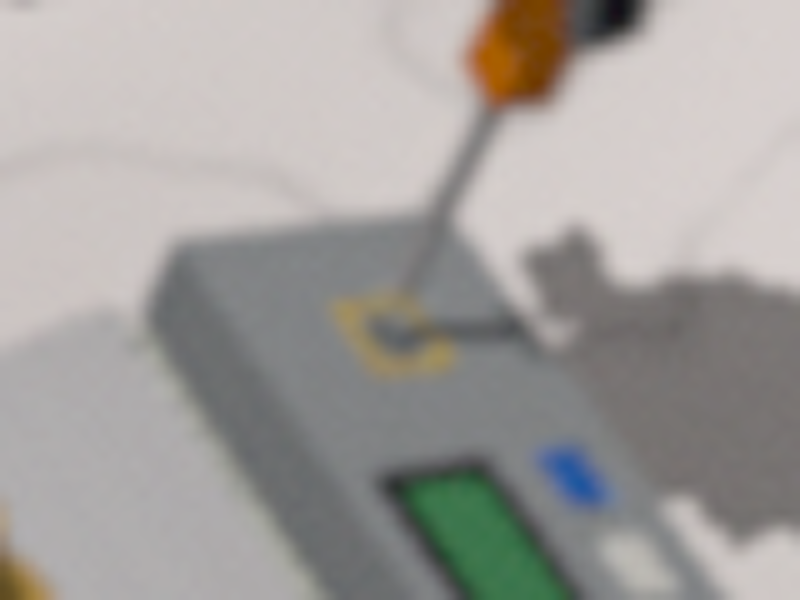

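```bash
cat > rel.py <<'E'
from h import *
from bench import calibration
np.set_printoptions(precision=2,suppress=True)
W=np.array([503.7,-78.4,65]); tx=np.array([-.956,.292,0]);ty=np.array([.292,.956,0]);tz=np.array([0,0,1.])
def rel(tipside,wellside,tipscene,wellscene,k=10,W=W):
    M=np.c_[tx,ty,tz]; A=[];b=[]
    for n,t,w in (("side",tipside,wellside),("scene",tipscene,wellscene)):
        c=calibration(n); x=np.zeros(3)
        J=np.array([(proj(c,[W+M[:,i]*10])[0]-proj(c,[W])[0])/10 for i in range(3)]).T
        A.append(J); b.append((np.array(t)-np.array(w))/k)
    A=np.vstack(A);b=np.hstack(b); x,res,_,_=np.linalg.lstsq(A,b,rcond=None)
    print("tip rel well in tx,ty,z:",x,"resid px",A@x-b)
    # with ty fixed 0
    return x
E
python3 - <<'E'
from rel import *
x=rel((413,294),(427,350),(404,289),(395,333))
for n in("side","scene"):
    c=calibration(n); print(n,proj(c,[W,W+15*(.4226*tx+.906*tz)]), proj(c,[W+tx,W+ty,W+tz])-proj(c,[W]))
p=np.array([446.43,-61.09,186.66]); print("predicted by tcp", ) 
t=W+x[0]*tx+x[1]*ty+x[2]*tz; r=t-p; print("tip rel tcp",r@tx,r@ty,r[2])
E
```

```text
tip rel well in tx,ty,z: [ 3.53  0.04 19.1 ] resid px [ 0.11  0.03  0.11 -0.04]
side [[286.11 229.07]
 [283.8  225.14]] [[-0.36  0.01]
 [-0.01 -0.21]
 [-0.   -0.29]]
scene [[271.14 207.82]
 [273.01 204.11]] [[ 0.3  -0.14]
 [ 0.17  0.24]
 [-0.   -0.21]]
predicted by tcp
tip rel tcp -56.28003324806236 0.21791718096190735 -102.55650486076978
```

Call:
drive_tool([
  [-1,[0.018,0,0],0],
  [-1,[-0.007,0,0.015],0],
  [-1,[-0.007,0,0.015],0],
  [-1,[-0.007,0,0.015],0],
  [-1,[0,0,0],0],
  [-1,[0,0,0],0],
])

```text
clock: 21.35
position: [446.6, -61.4, 172.0]
ee_rot: [0.147, 0.989, -0.0, -0.0]
contact_force: [0.1, 0.3, -0.4]
gripper_width: 21.2
```

```bash
python3 look.py r "[500,-77,75]"
```

```text
[446.6  -61.36 172.02] [ 0.15  0.99 -0.   -0.  ] [ 0.13  0.28 -0.4 ] 21.35
side 284 226
scene 272 205
```

View pics/r_side.png

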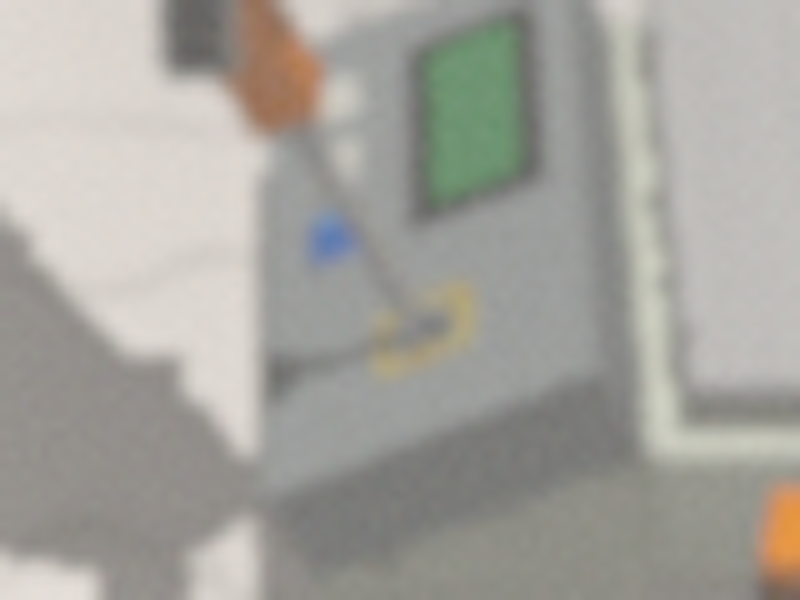

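View pics/r_scene.png

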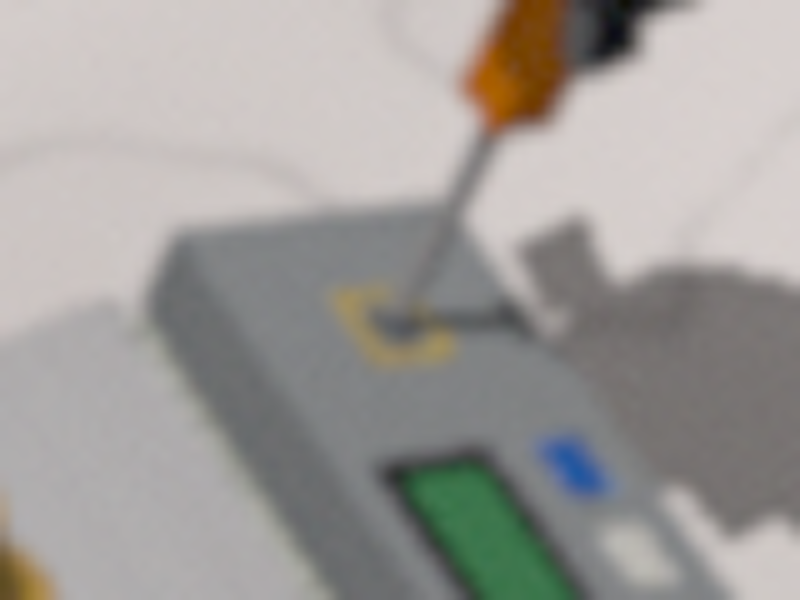

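```bash
python3 - <<'E'
from rel import *
x=rel((412,313),(427,330),(410,304),(395,325))
t=W+x[0]*tx+x[1]*ty+x[2]*tz; r=t-np.array([446.6,-61.36,172.02]); print("tip rel tcp",r@tx,r@ty,r[2])
E
```

```text
tip rel well in tx,ty,z: [ 4.64 -0.28  6.31] resid px [-0.18 -0.05 -0.18  0.07]
tip rel tcp -54.92700892593877 0.10027579417753586 -100.71416062730015
```

Call:
drive_tool([
  [-1,[-0.004,0,0],0],
  [-1,[-0.0035,0,0.0076],0],
  [-1,[-0.0035,0,0.0076],0],
  [-1,[-0.0035,0,0.0076],0],
  [-1,[-0.0035,0,0.0076],0],
  [-1,[0,0,0],0],
])

```text
clock: 22.2
position: [451.6, -62.9, 162.7]
ee_rot: [0.147, 0.989, -0.0, -0.0]
contact_force: [0.4, 0.2, -1.3]
gripper_width: 21.4
```

Call:
drive_tool([
  [-1,[-0.0035,0,0.0076],0],
  [-1,[-0.0035,0,0.0076],0],
  [-1,[-0.0035,0,0.0076],0],
  [-1,[0,0,0],0],
])

```text
clock: 22.7
position: [454.6, -63.8, 155.9]
ee_rot: [0.147, 0.989, -0.0, -0.0]
contact_force: [-0.2, -0.6, -1.0]
gripper_width: 21.4
```

```bash
python3 look.py s "[500,-77,75]"
```

```text
[454.65 -63.85 155.89] [ 0.15  0.99 -0.   -0.  ] [-0.24 -0.63 -1.01] 22.7
side 284 226
scene 272 205
```

View pics/s_side.png

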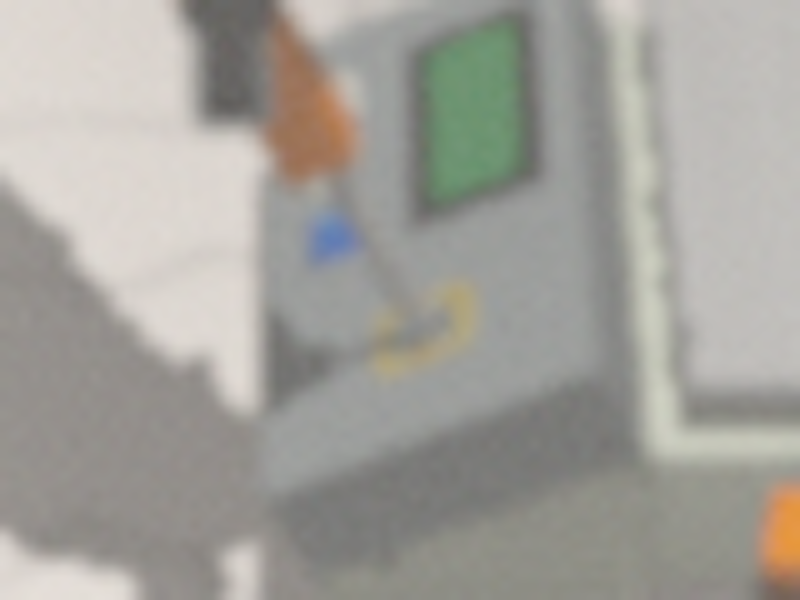

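View pics/s_scene.png

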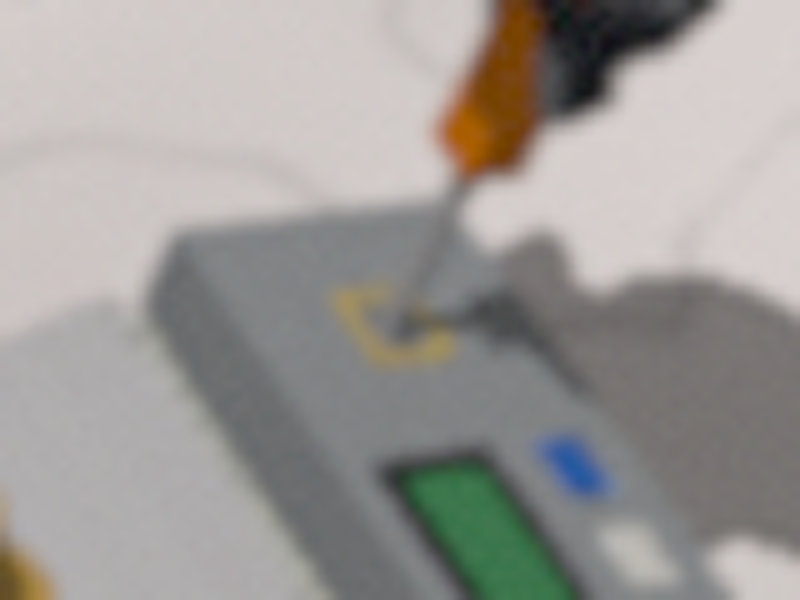

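Call:
drive_tool([
  [-1,[-0.003,0,0],0],
  [-1,[-0.0014,0,0.003],0],
  [-1,[-0.0014,0,0.003],0],
  [-1,[0,0,0],0],
])

```text
clock: 23.3
position: [456.3, -64.3, 154.2]
ee_rot: [0.147, 0.989, -0.0, -0.0]
contact_force: [-0.6, 0.1, -0.9]
gripper_width: 21.3
```

Call:
drive_tool([
  [-1,[-0.0014,0,0.003],0],
  [-1,[-0.0014,0,0.003],0],
  [-1,[-0.0014,0,0.003],0],
  [-1,[0,0,0],0],
])

```text
clock: 23.8
position: [457.6, -64.7, 151.7]
ee_rot: [0.147, 0.989, -0.0, -0.0]
contact_force: [-1.2, 1.3, 0.7]
gripper_width: 21.2
```

Call:
drive_tool([
  [-1,[-0.0014,0,0.003],0],
  [-1,[0,0,0],0],
])

```text
clock: 24.05
position: [458.0, -64.8, 150.9]
ee_rot: [0.147, 0.989, -0.0, 0.0]
contact_force: [-1.6, 0.0, 0.5]
gripper_width: 21.6
```

```bash
cat > st.py <<'E'
from bench import *
import numpy as np
np.set_printoptions(precision=2,suppress=True)
s=read_state(); f=s["contact_force"]; print(s["clock"],s["position"],f,"tx",f@[-.956,.292,0],"ty",f@[.292,.956,0],"axial",f@[-.404,.123,.906],"tq",s["wrist_torque"])
E
python3 st.py
```

```text
24.05 [457.98 -64.81 150.86] [-1.61  0.02  0.47] tx 1.5483448061472973 ty -0.4500716369008465 axial 1.0833973332783164 tq [0.13 0.34 0.01]
```

Call:
drive_tool([
  [-1,[-0.0013,0,0.003],0],
  [-1,[-0.0013,0,0.003],0],
  [-1,[0,0,0],0],
])

```text
clock: 24.42
position: [458.7, -65.1, 149.0]
ee_rot: [0.147, 0.989, -0.0, -0.0]
contact_force: [-2.7, 0.3, 2.3]
gripper_width: 21.4
```

```bash
python3 st.py
```

```text
24.425 [458.75 -65.07 148.98] [-2.74  0.3   2.28] tx 2.706582899550348 ty -0.5138973225105709 axial 3.206291668782519 tq [0.13 0.48 0.02]
```

Call:
drive_tool([
  [-1,[-0.0013,0,0.003],0],
  [-1,[-0.0013,0,0.003],0],
  [-1,[0,0,0],0],
])

```text
clock: 24.8
position: [459.5, -65.3, 147.2]
ee_rot: [0.147, 0.989, -0.0, -0.0]
contact_force: [-2.5, 0.0, 3.9]
gripper_width: 21.2
```

```bash
python3 st.py
```

```text
24.8 [459.5  -65.3  147.22] [-2.53  0.04  3.87] tx 2.434612178474899 ty -0.6976757664610032 axial 4.536785575209006 tq [ 0.15  0.59 -0.  ]
```

Call:
drive_tool([
  [-1,[-0.0013,0,0.003],0],
  [-1,[0,0,0],0],
])

```text
clock: 25.05
position: [459.9, -65.4, 146.3]
ee_rot: [0.147, 0.989, -0.0, 0.0]
contact_force: [-2.2, 0.5, 4.9]
gripper_width: 21.6
```

```bash
python3 st.py
```

```text
25.05 [459.91 -65.4  146.31] [-2.19  0.53  4.86] tx 2.249911937817362 ty -0.13156494879374608 axial 5.350870693004105 tq [ 0.14  0.65 -0.02]
```

Call:
drive_tool([
  [-1,[-0.0013,0,0.003],0],
  [-1,[0,0,0],0],
])

```text
clock: 25.3
position: [460.1, -65.5, 146.0]
ee_rot: [0.147, 0.989, -0.0, -0.0]
contact_force: [-4.2, 1.6, 9.0]
gripper_width: 21.5
```

```bash
python3 st.py
```

```text
25.3 [460.11 -65.5  145.96] [-4.24  1.62  9.  ] tx 4.530320736898669 ty 0.306127270772267 axial 10.067349749031468 tq [0.39 1.18 0.02]
```

Call:
drive_tool([
  [-1,[0,0,0],0],
  [-1,[0,0,0],0],
  [-1,[0,0,0],0],
  [-1,[0,0,0],0],
  [-1,[0,0,0],0],
  [-1,[0,0,0],0],
  [-1,[0,0,0],0],
  [-1,[0,0,0],0],
  [-1,[0,0,0],0],
  [-1,[0,0,0],0],
  [-1,[0,0,0],0],
  [-1,[0,0,0],0],
  [-1,[0,0,0],0],
  [-1,[0,0,0],0],
  [-1,[0,0,0],0],
  [-1,[0,0,0],0],
  [-1,[0,0,0],0],
  [-1,[0,0,0],0],
  [-1,[0,0,0],0],
  [-1,[0,0,0],0],
])

```text
clock: 27.8
position: [460.1, -65.5, 146.0]
ee_rot: [0.147, 0.989, -0.0, -0.0]
contact_force: [-4.7, 1.1, 9.0]
gripper_width: 21.6
```

```bash
python3 st.py; python3 look.py t "[500,-77,75]"
```

```text
27.8 [460.11 -65.49 145.99] [-4.65  1.14  8.98] tx 4.7790315185023005 ty -0.26925275996049847 axial 10.153149634419904 tq [ 0.42  1.14 -0.03]
[460.11 -65.49 145.99] [ 0.15  0.99 -0.   -0.  ] [-4.65  1.14  8.98] 27.8
side 284 226
scene 272 205
```

View pics/t_side.png

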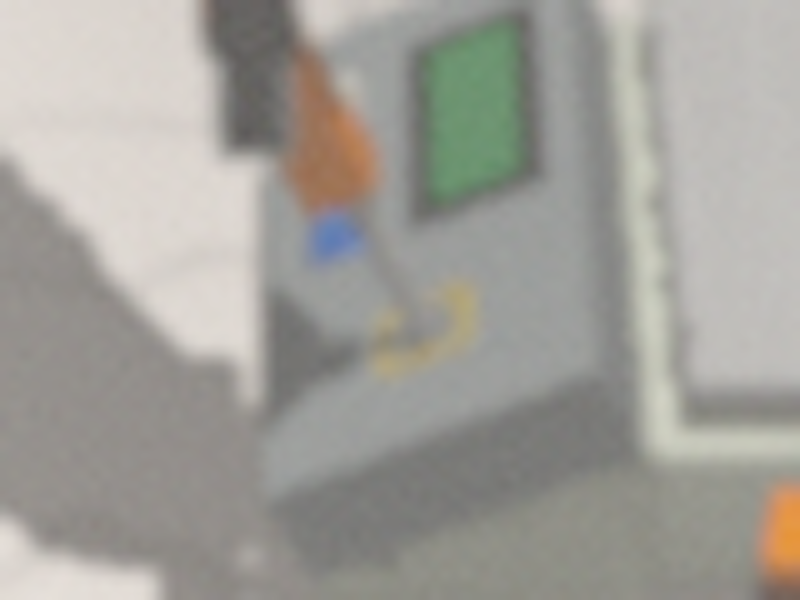

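View pics/t_scene.png

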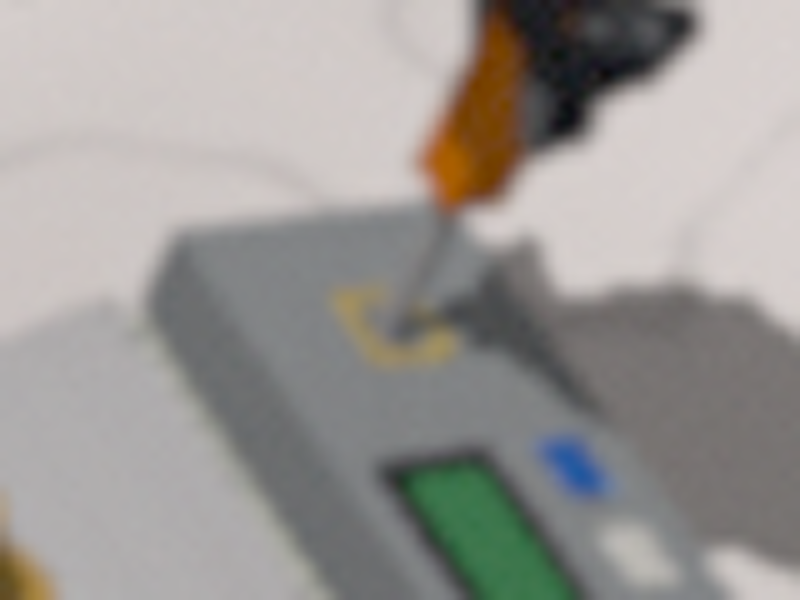

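Call:
drive_tool([
  [-1,[0.007,0,-0.015],0],
  [-1,[0.014,0,-0.03],0],
  [-1,[0.014,0,-0.03],0],
  [-1,[0.014,0,-0.03],0],
  [-1,[0.014,0,-0.03],0],
  [-1,[0,0,-0.08],0],
  [-1,[0,0,-0.1],0],
  [-1,[0,0,-0.08],0],
  [-1,[0.008,-0.12,0],0],
  [-1,[0.008,-0.18,0],0],
  [-1,[0.008,-0.18,0],0],
  [-1,[0.008,-0.18,0],0],
  [-1,[0.008,-0.18,0],0],
  [-1,[0,-0.1,0],0],
  [-1,[0,0,0],-0.073],
  [-1,[0,0,0],-0.073],
  [-1,[0,0,0],-0.072],
  [-1,[0,0,0],0],
  [-1,[0,0,0],0],
])

```text
clock: 30.28
position: [348.6, -326.2, 264.0]
ee_rot: [-0.069, 0.998, -0.0, 0.0]
contact_force: [-0.3, 0.0, -0.9]
gripper_width: 21.5
```

```bash
python3 look.py u "[403,-320,130]"
```

```text
[ 348.55 -326.17  264.01] [-0.07  1.   -0.    0.  ] [-0.28  0.04 -0.91] 30.275
side 278 273
scene 236 133
```

View pics/u_side.png

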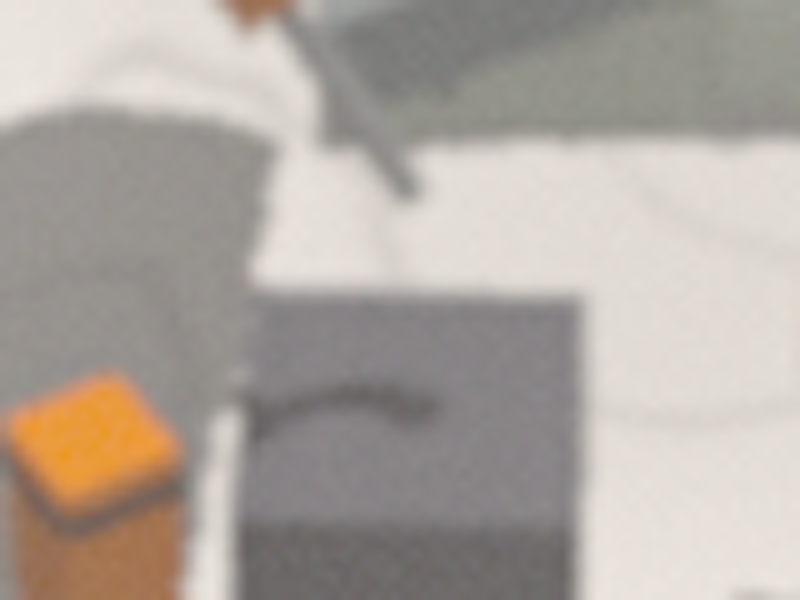

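View pics/u_scene.png

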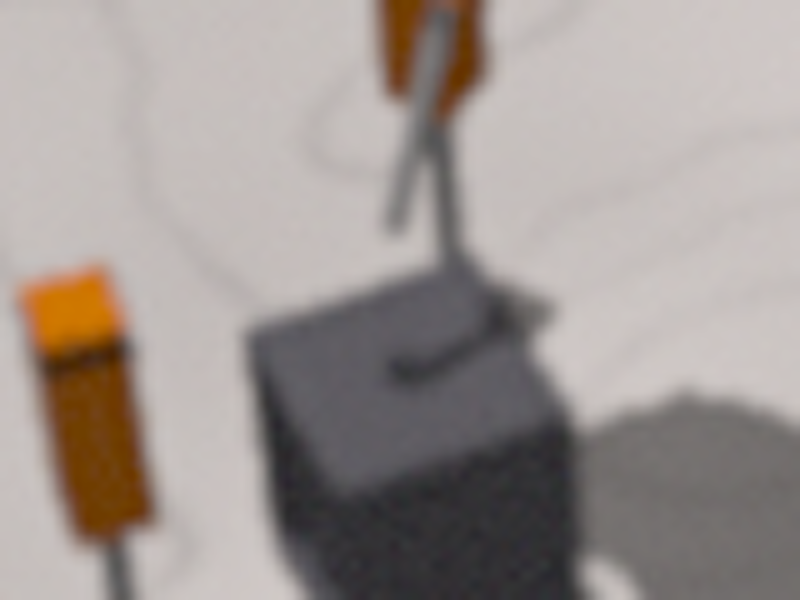

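```bash
python3 - <<'E'
from h import *
from bench import calibration
np.set_printoptions(precision=2,suppress=True)
cs=calibration("side");cc=calibration("scene")
k=10
f=lambda x,y:(x/k+236-40-.45,y/k+133-30-.45); g=lambda x,y:(x/k+278-40-.45,y/k+273-30-.45)
p=np.array([348.55,-326.17,264.01]); tx=np.array([-.990,-.139,0]);ty=np.array([-.139,.990,0])
t,e=tri(cc,f(395,231),cs,g(411,194)); r=t-p; print("tip",t,e,r@tx,r@ty,r[2])
h,e=tri(cc,f(405,370),cs,g(414,403)); print("hole",h,e)
print(onz(cc,[f(405,370)],100),onz(cs,[g(414,403)],100))
a,e=tri(cc,f(437,50),cs,g(325,70)); v=a-t; print(a,e,np.degrees(np.arccos(v[2]/np.linalg.norm(v))))
d=h-t; print("hole rel tip",d@tx,d@ty,d[2])
E
```

```text
tip [ 405.07 -318.86  163.31] 0.5525378681925435 -56.97242068944911 -0.6198284291674047 -100.69647349368938
hole [ 404.51 -320.84  102.31] 0.7548692120761158
[[ 403.4  -322.72  100.  ]] [[ 404.98 -318.16  100.  ]]
[ 380.05 -326.64  212.37] 6.489811232596865 28.113980257072104
hole rel tip 0.8313971540312209 -1.8837954356171576 -61.00274268342355
```

Call:
drive_tool([
  [-1,[0.003,-0.004,0.06],0],
  [-1,[0,0,0.07],0],
  [-1,[0,0,0.04],0],
  [-1,[0,0,0],0],
  [-1,[0,0,0],0],
])

```text
clock: 31.0
position: [348.4, -327.9, 213.6]
ee_rot: [-0.07, 0.998, -0.001, 0.001]
contact_force: [0.0, 0.4, 0.3]
gripper_width: 21.0
```

```bash
python3 look.py v "[403,-320,110]"
```

```text
[ 348.41 -327.94  213.6 ] [-0.07  1.   -0.    0.  ] [0.03 0.4  0.29] 31.0
side 278 280
scene 236 137
```

View pics/v_side.png

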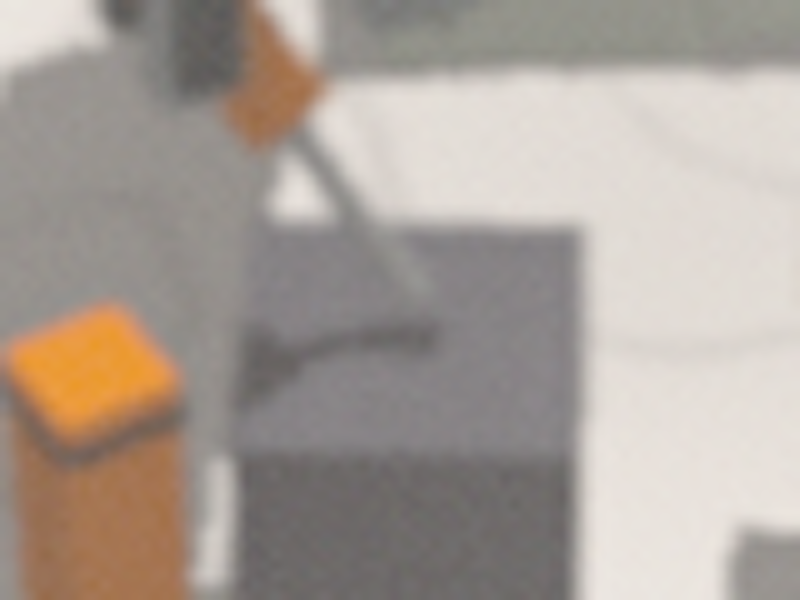

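View pics/v_scene.png

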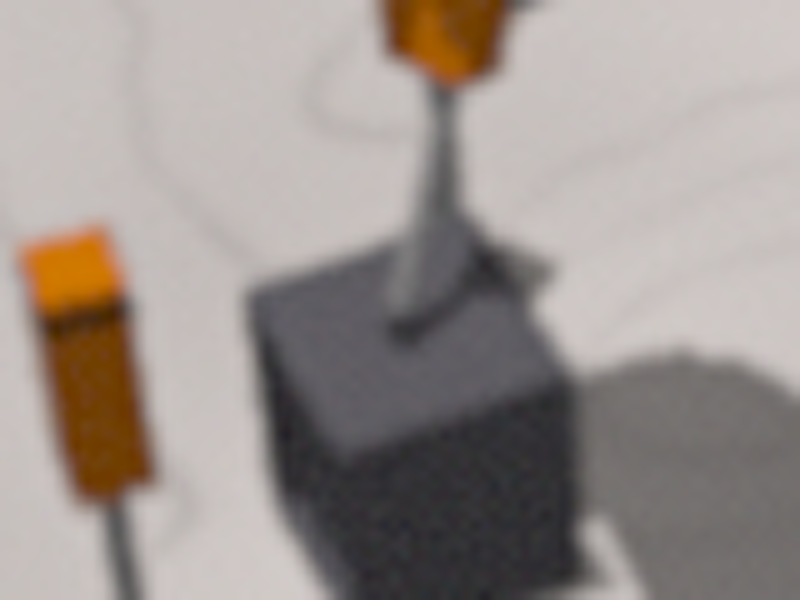

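```bash
python3 - <<'E'
import rel
import numpy as np
rel.tx=np.array([-.990,-.139,0]);rel.ty=np.array([-.139,.990,0])
W=np.array([403.3,-319.5,100])
rel.rel((422,296),(415,334),(400,309),(405,329),W=W)
rel.rel((422,296),(418,335),(400,309),(405,329),W=W)
E
```

```text
tip rel well in tx,ty,z: [-2.05  0.36 10.63] resid px [-0.03 -0.01 -0.03  0.01]
tip rel well in tx,ty,z: [-1.7   0.66 10.76] resid px [ 0.08  0.02  0.11 -0.04]
```

Call:
drive_tool([
  [-1,[-0.004,-0.0015,0.018],0],
  [-1,[0,0,0.018],0],
  [-1,[0,0,0.014],0],
  [-1,[0,0,0.008],0],
  [-1,[0,0,0.007],0],
  [-1,[0,0,0],0],
])

```text
clock: 31.85
position: [349.2, -327.9, 193.3]
ee_rot: [-0.07, 0.998, -0.0, 0.0]
contact_force: [0.3, -0.5, -1.6]
gripper_width: 21.2
```

```bash
python3 look.py w "[403,-320,110]"
```

```text
[ 349.24 -327.9   193.28] [-0.07  1.   -0.    0.  ] [ 0.35 -0.45 -1.55] 31.85
side 278 280
scene 236 137
```

View pics/w_side.png

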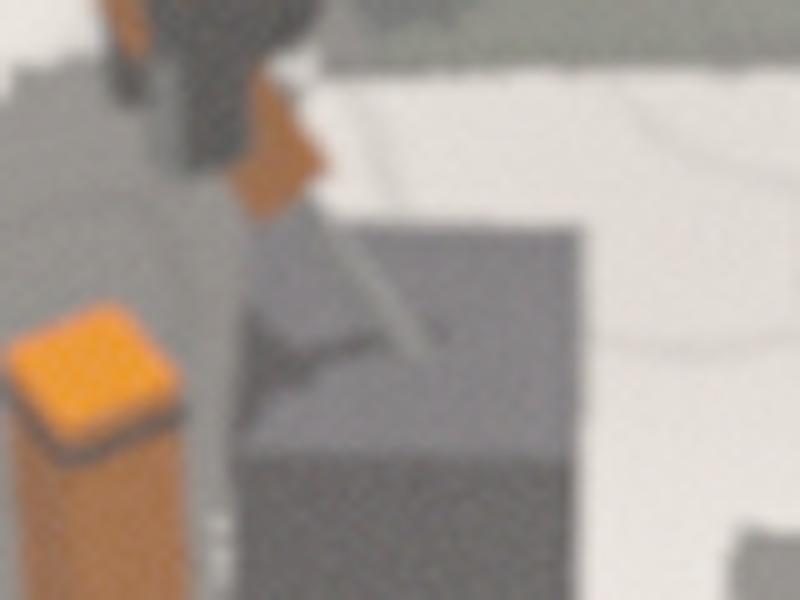

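View pics/w_scene.png

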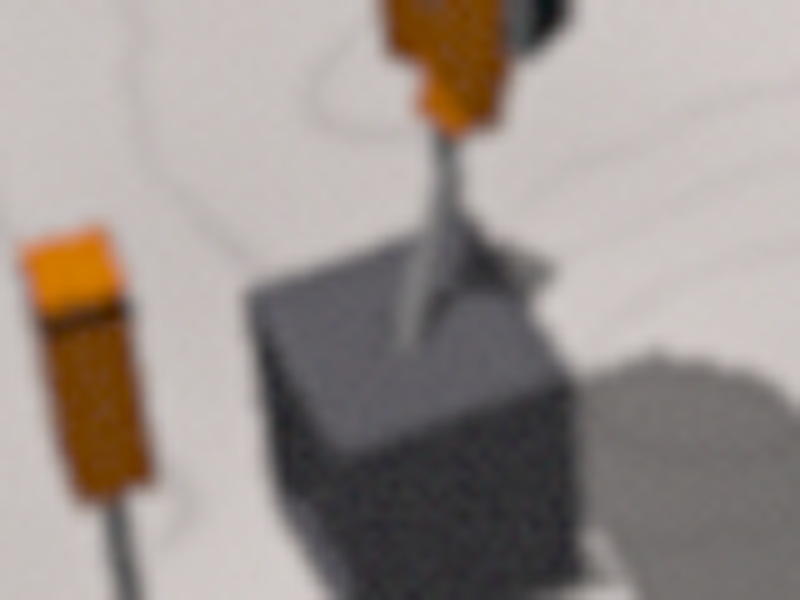

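Call:
drive_tool([
  [-1,[-0.01,0,0],0],
  [-1,[-0.015,0,-0.007],0],
  [-1,[-0.015,0,-0.007],0],
  [-1,[-0.016,0,-0.006],0],
  [-1,[-0.016,0,-0.005],0],
  [-1,[-0.016,0,-0.004],0],
  [-1,[-0.016,0,-0.004],0],
  [-1,[-0.016,0,-0.003],0],
  [-1,[-0.016,0,-0.003],0],
  [-1,[0,0,0],0],
])

```text
clock: 33.2
position: [390.0, -322.1, 205.0]
ee_rot: [-0.07, 0.998, 0.0, 0.0]
contact_force: [-4.2, 0.8, -0.8]
gripper_width: 21.3
```

```bash
python3 look.py x "[395,-320,140]"; python3 - <<'E'
from bench import *
import cv2
cv2.imwrite("pics/x_w.png",get_image("wrist")[:,:,::-1])
E
```

```text
[ 390.   -322.07  205.04] [-0.07  1.    0.    0.  ] [-4.2   0.84 -0.79] 33.2
side 274 271
scene 237 129
```

View pics/x_side.png

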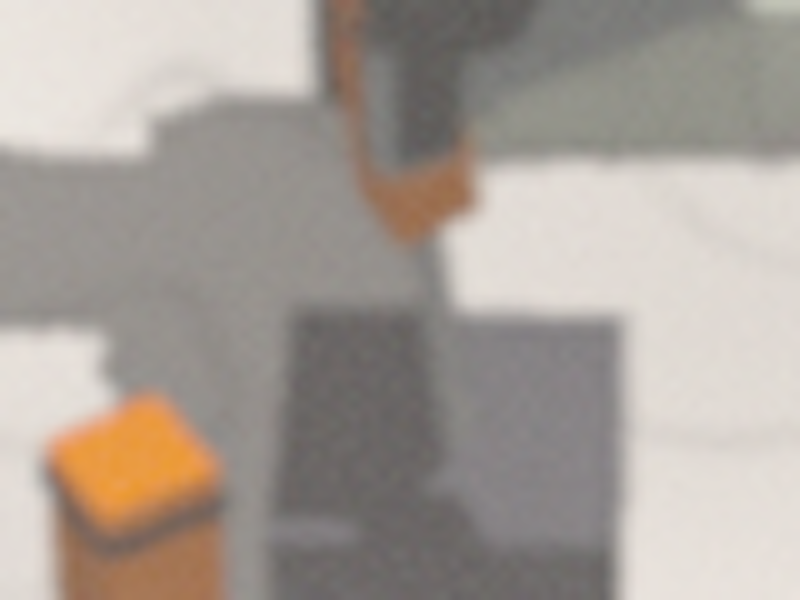

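View pics/x_w.png

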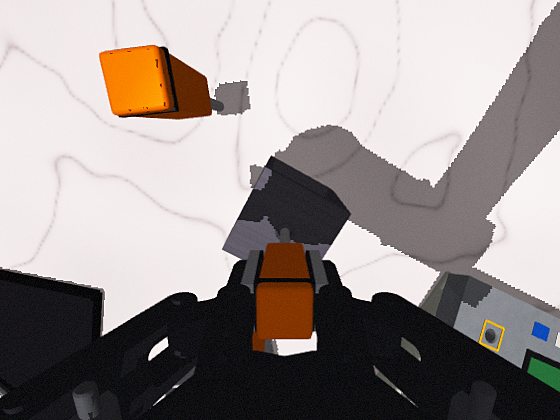

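Call:
drive_tool([
  [-1,[-0.013,0,-0.0015],0],
  [-1,[-0.013,0,-0.001],0],
  [-1,[-0.013,0,-0.001],0],
  [-1,[-0.013,0,0],0],
  [-1,[0,0,0],0],
])

```text
clock: 33.98
position: [405.7, -320.0, 206.2]
ee_rot: [-0.07, 0.998, -0.0, 0.001]
contact_force: [-3.7, -0.4, 0.3]
gripper_width: 21.2
```

```bash
python3 look.py y "[403,-320,140]"; python3 - <<'E'
from bench import *
import cv2
cv2.imwrite("pics/y_w.png",get_image("wrist")[:,:,::-1])
E
```

```text
[ 405.74 -320.01  206.24] [-0.07  1.   -0.    0.  ] [-3.66 -0.41  0.3 ] 33.975
side 278 270
scene 235 130
```

View pics/y_side.png

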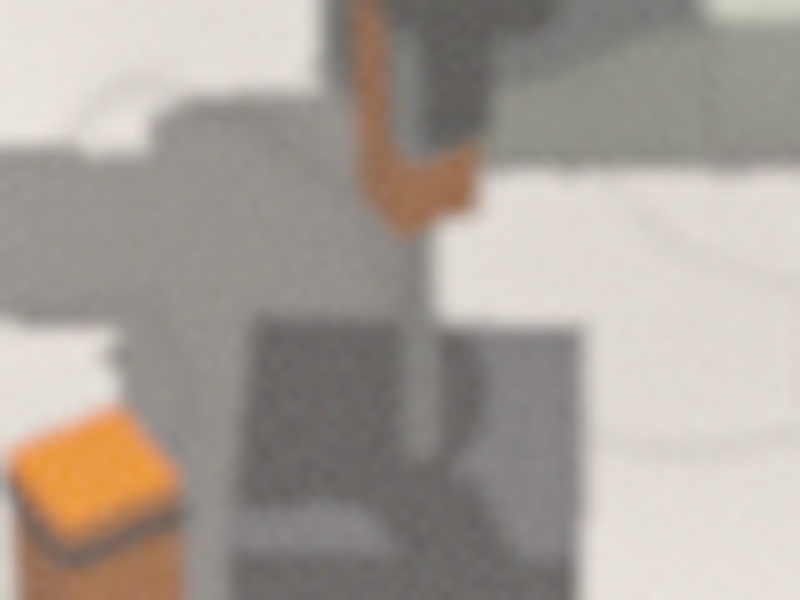

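View pics/y_w.png

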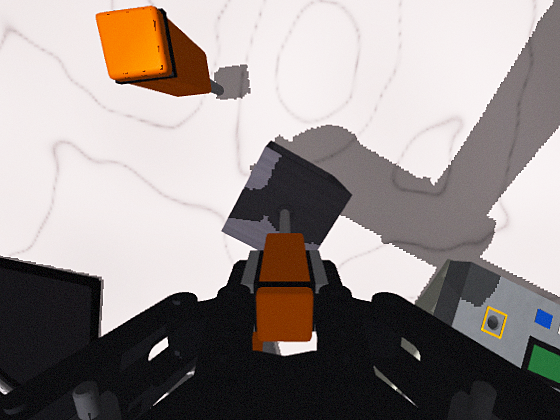

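View pics/y_scene.png

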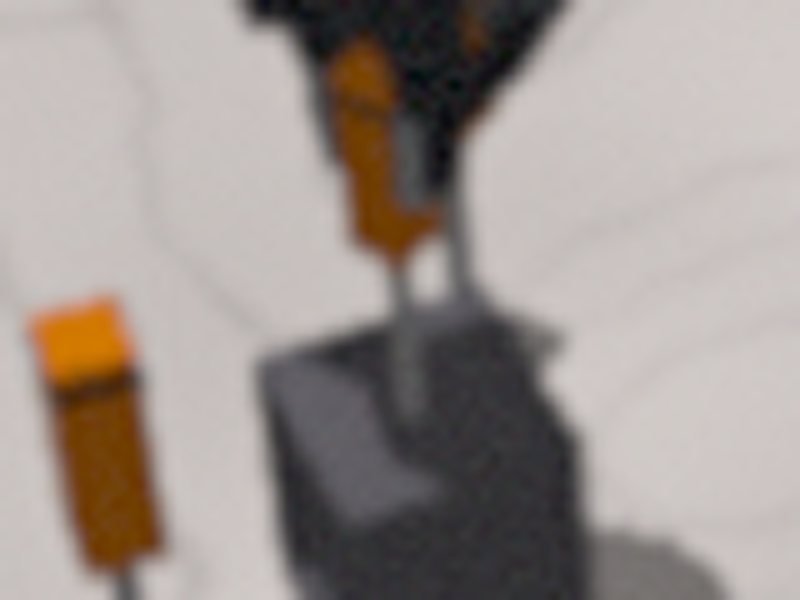

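Call:
drive_tool([
  [-1,[0.008,0.002,0],0],
  [-1,[0,0,0.03],0],
  [-1,[0,0,0.05],0],
  [-1,[0,0,0.05],0],
  [-1,[0,0,0.05],0],
  [-1,[0,0,0.02],0],
  [-1,[0,0,0],0],
  [-1,[0,0,0],0],
])

```text
clock: 35.12
position: [403.0, -320.0, 146.6]
ee_rot: [-0.07, 0.998, -0.0, 0.0]
contact_force: [0.2, -0.5, -0.4]
gripper_width: 21.2
```

```bash
python3 look.py z "[403,-320,110]"
```

```text
[ 402.96 -319.97  146.59] [-0.07  1.   -0.    0.  ] [ 0.24 -0.48 -0.43] 35.125
side 278 280
scene 236 137
```

View pics/z_side.png

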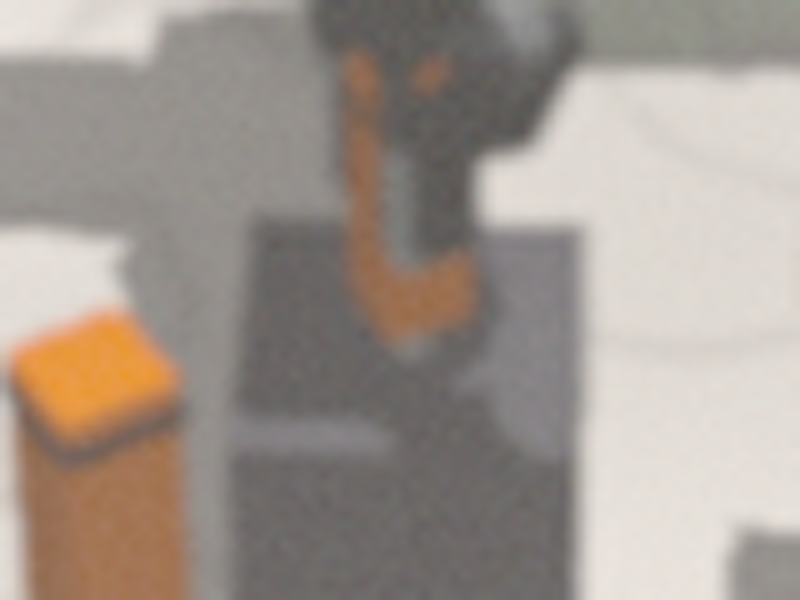

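Nearly home; I lower in small steps watching the force.

Call:
drive_tool([
  [-1,[0,0,0.01],0],
  [-1,[0,0,0.007],0],
  [-1,[0,0,0.004],0],
  [-1,[0,0,0],0],
])

```text
clock: 35.72
position: [402.5, -319.7, 139.7]
ee_rot: [-0.07, 0.998, 0.0, -0.0]
contact_force: [0.8, -0.2, -2.2]
gripper_width: 21.1
```

Call:
drive_tool([
  [-1,[0,0,0.003],0],
  [-1,[0,0,0.003],0],
  [-1,[0,0,0],0],
])

```text
clock: 36.1
position: [402.5, -319.7, 137.9]
ee_rot: [-0.07, 0.998, 0.0, -0.0]
contact_force: [-0.2, 1.2, -1.3]
gripper_width: 21.6
```

Call:
drive_tool([
  [-1,[0,0,0.003],0],
  [-1,[0,0,0.003],0],
  [-1,[0,0,0],0],
])

```text
clock: 36.48
position: [402.7, -319.8, 137.6]
ee_rot: [-0.071, 0.998, -0.0, 0.0]
contact_force: [-1.8, 3.1, 6.4]
gripper_width: 21.4
```

Call:
drive_tool([
  [-1,[0,0,-0.002],0],
  [0,[0,0,0],0],
  [1,[0,0,0],0],
  [1,[0,0,0],0],
  [1,[0,0,0],0],
  [1,[0,0,0],0],
  [1,[0,0,0],0],
  [1,[0,0,-0.06],0],
  [1,[0,0,-0.12],0],
  [1,[0,0,-0.12],0],
  [1,[0,0,-0.12],0],
  [1,[0,0,0],0],
  [1,[0,0,0],0],
])

```text
clock: 38.1
position: [402.1, -319.4, 262.2]
ee_rot: [-0.07, 0.998, 0.0, -0.0]
contact_force: [-0.2, 0.6, 0.2]
gripper_width: 85.4
```

```bash
python3 look.py A "[403,-320,120]"; python3 - <<'E'
from bench import *
import cv2
from h import *
cv2.imwrite("pics/A_w.png",get_image("wrist")[:,:,::-1])
c=calibration("wrist"); print(proj(c,[[403,-319.3,170],[403,-319.3,100]]))
E
```

```text
[ 402.1  -319.38  262.22] [-0.07  1.    0.   -0.  ] [-0.19  0.63  0.15] 38.1
side 278 277
scene 236 135
[[284.31108042 221.39310905]
 [284.15937302 200.43913838]]
```

View pics/A_side.png

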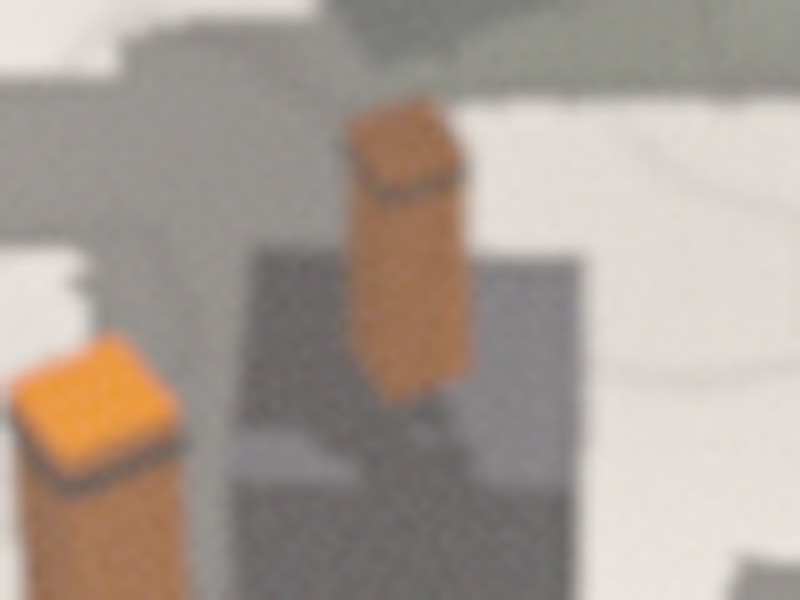

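View pics/A_scene.png

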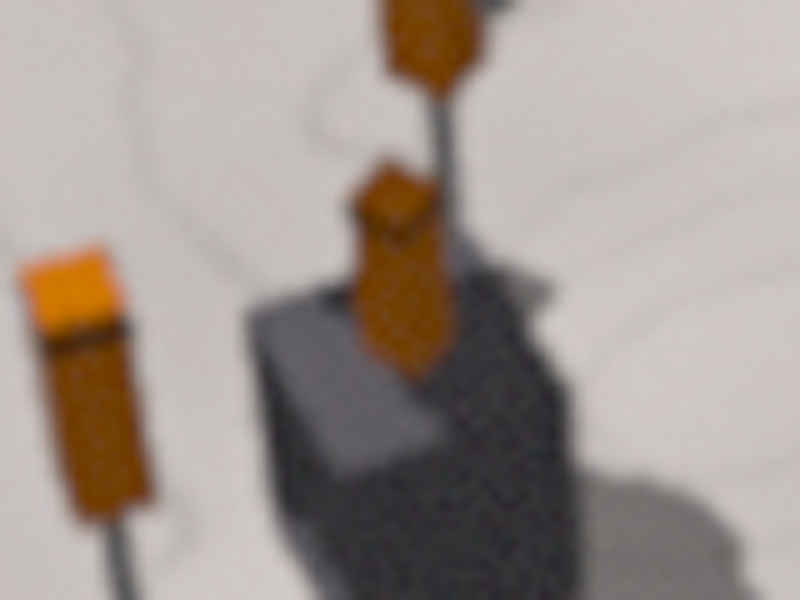

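View pics/A_w.png

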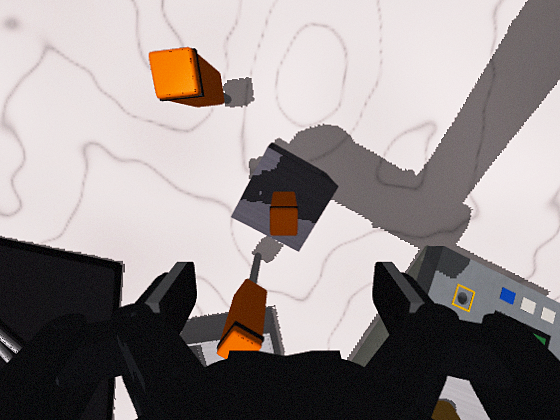

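```bash
python3 - <<'E'
import cv2,numpy as np
a=cv2.imread("pics/c_side.png")[240:300,238:318]
b=np.load("pics/A_side.npy")[240:300,238:318,::-1]
s=cv2.imread("pics/a_scene.png")[105:165,196:276]
t=np.load("pics/A_scene.npy")[105:165,196:276,::-1]
o=np.vstack([np.hstack([a,b]),np.hstack([s,t])]).astype(np.uint8); o=(255*(o/255.)**.6).astype(np.uint8)
cv2.imwrite("pics/cmp.png",cv2.resize(o,None,fx=5,fy=5,interpolation=cv2.INTER_CUBIC))
for im in (a,b,s,t):
    h=cv2.cvtColor(im.astype(np.uint8),cv2.COLOR_BGR2HSV); m=cv2.inRange(h,(3,120,40),(22,255,255))
    n,l,st,ce=cv2.connectedComponentsWithStats(m); print([ (list(st[k]),ce[k].round(1)) for k in range(1,n) if st[k,4]>40])
E
```

```text
[([np.int32(35), np.int32(16), np.int32(12), np.int32(30), np.int32(280)], array([40.7, 31.2])), ([np.int32(1), np.int32(41), np.int32(16), np.int32(14), np.int32(155)], array([ 8.5, 47.5])), ([np.int32(2), np.int32(54), np.int32(15), np.int32(6), np.int32(68)], array([ 9.6, 57. ]))]
[([np.int32(35), np.int32(17), np.int32(12), np.int32(30), np.int32(288)], array([40.3, 32. ])), ([np.int32(1), np.int32(40), np.int32(17), np.int32(20), np.int32(250)], array([ 9.3, 50.4]))]
[([np.int32(37), np.int32(0), np.int32(12), np.int32(10), np.int32(97)], array([42.8,  3.9])), ([np.int32(34), np.int32(15), np.int32(11), np.int32(23), np.int32(197)], array([39.5, 25.5])), ([np.int32(2), np.int32(25), np.int32(13), np.int32(27), np.int32(222)], array([ 8.4, 37.7]))]
[([np.int32(38), np.int32(0), np.int32(10), np.int32(10), np.int32(77)], array([42.8,  3.6])), ([np.int32(35), np.int32(17), np.int32(10), np.int32(21), np.int32(167)], array([39.7, 26.8])), ([np.int32(2), np.int32(25), np.int32(13), np.int32(27), np.int32(223)], array([ 8.4, 37.8]))]
```

View pics/cmp.png

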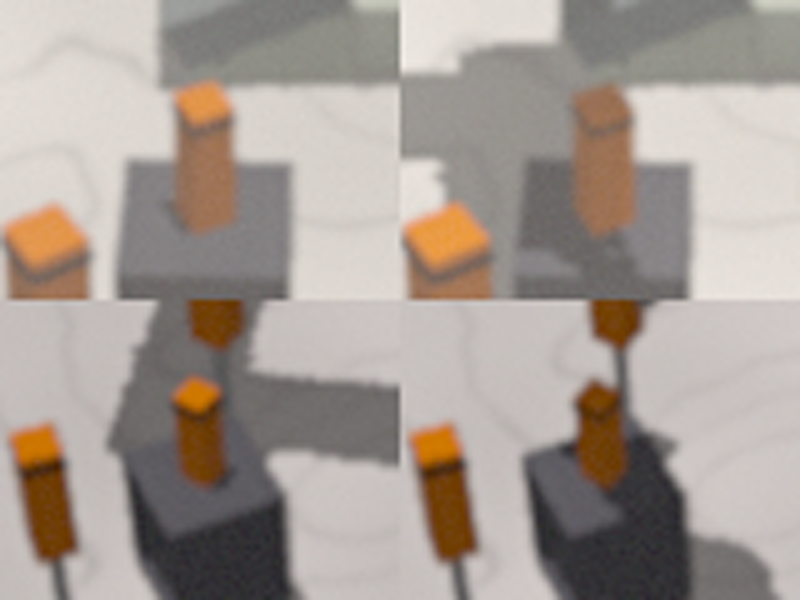

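Call:
drive_tool([
  [1,[0,0,-0.1],0],
  [1,[0,0,-0.1],0],
  [1,[-0.03,0.13,0],0],
  [1,[-0.03,0.14,0],0],
  [1,[-0.04,0.14,0],0],
  [1,[-0.04,0.14,0],0],
  [1,[0,0,0],0],
  [1,[0,0,0],0],
  [1,[0,0,0],0],
])

```text
clock: 39.38
position: [420.8, -151.2, 322.4]
ee_rot: [-0.07, 0.998, -0.0, -0.0]
contact_force: [0.0, 0.0, -0.5]
gripper_width: 85.4
```

```bash
python3 - <<'E'
from bench import *
import cv2,numpy as np
from h import *
b=get_image("side")[:,:,::-1]; t=get_image("scene")[:,:,::-1]; w=get_image("wrist")[:,:,::-1]
cv2.imwrite("pics/B_side.png",b);cv2.imwrite("pics/B_scene.png",t);cv2.imwrite("pics/B_w.png",w)
a=cv2.imread("pics/c_side.png")[240:300,238:318]; s=cv2.imread("pics/a_scene.png")[105:165,196:276]
o=np.vstack([np.hstack([a,b[240:300,238:318]]),np.hstack([s,t[105:165,196:276]])]); o=(255*(o/255.)**.6).astype(np.uint8)
cv2.imwrite("pics/cmp2.png",cv2.resize(o,None,fx=5,fy=5,interpolation=cv2.INTER_CUBIC))
print(read_state()["position"])
E
```

```text
[ 420.81783526 -151.18638975  322.61711702]
```

View pics/cmp2.png

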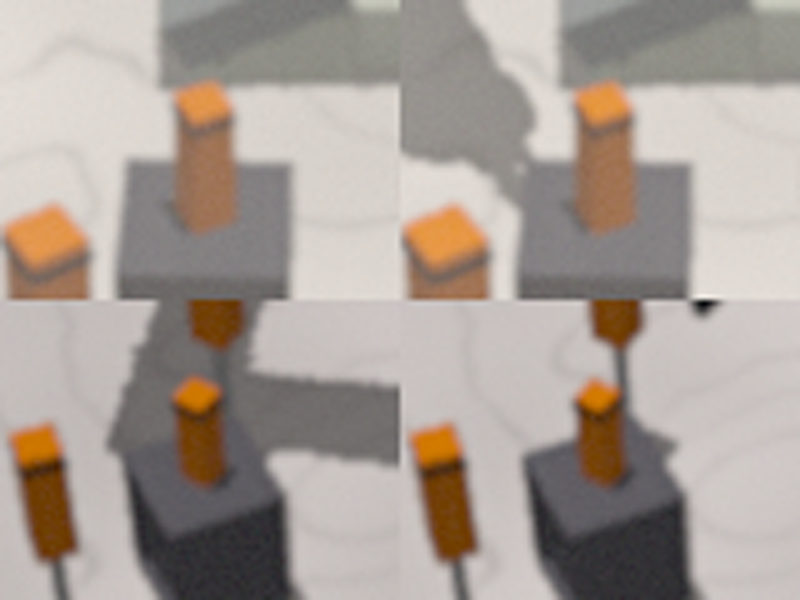

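View pics/B_w.png

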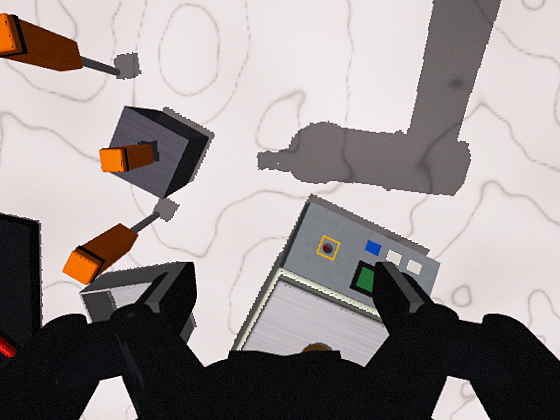

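View pics/B_scene.png

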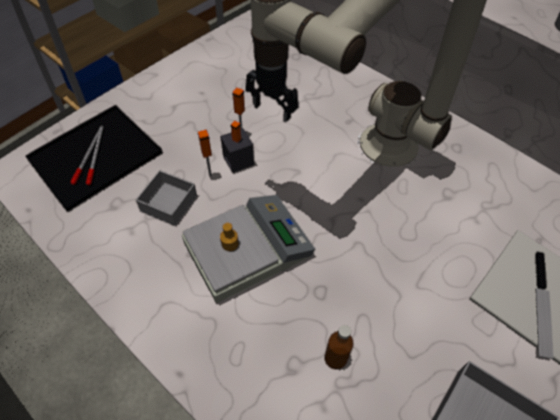

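```bash
python3 - <<'E'
import cv2,numpy as np
w=cv2.imread("pics/B_w.png"); a=w[95:205,90:220]; a=(255*(a/255.)**.5).astype(np.uint8)
cv2.imwrite("pics/B_w2.png",cv2.resize(a,None,fx=5.5,fy=5.5,interpolation=cv2.INTER_CUBIC))
E
```

```text
(no output)
```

View pics/B_w2.png

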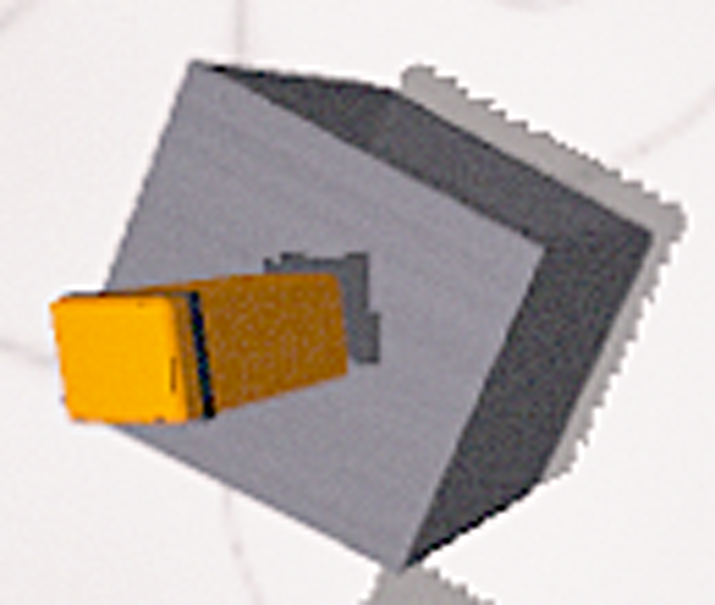

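```bash
python3 -c "
from bench import *
print(job_done())"
```

```text
the job is handed in; nothing more can be done
None
```

I finished the whole sequence and handed the job in at about 39.5 s of the 72 s. The hand-in gave no verdict, so what follows rests on my own force readings and pictures.

- **Weight:** I set it upright on the middle of the load plate with small final steps and let go. It was still there in the last pictures.
- **Pin:** The tool can only point down, so I levered the pin to about 27° in the grip, using the rim of the stand's hole, to match the well's slope.
- **Button:** It gave with a spring-like rise in force over about 6 mm, then came to a hard stop. I held it there for 2.5 s at about 11 N, under the 25 N limit.
- **Return:** I straightened the pin in the stand's hole and lowered it until the handle touched the top plate, at almost the same tool height as when I picked it up. Then I released it.

**Last checks:** the pin stood upright with its handle flush on the stand, matching its starting picture to within about a pixel. The red button was visible again in the well, though I could not measure its height. The bottle and pan looked unmoved by eye, and the gripper was empty and clear of everything.

**Disagreements:** camera estimates of the pin tip differed by 1 to 4 mm between views, and hole estimates by up to about 4 mm. I corrected these by close-up views of the tip against the well and the hole before each insertion. Straight after release the pin looked about 0.8 pixel low in the side view and 1.3 in the scene view, with the gripper's shadow on it. That was not visible once the arm had moved away.

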